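# Lay out copper tubes on a sloping soldering board

### The job

Set up the soldering job: lay every copper tube squarely across the slope of the pale board, its middle inside the green outline, each lying on the board and resting against a yellow chock laid on the board on its downhill side, so that it stays put when you let go. Once all the tubes lie still against chocks, carry the red tray level by its bar, with its brass caps inside, and set it centred and squarely on the blue mat. Do not disturb the jar, brick and crucible.

Things in the scene. Friction and masses are not known exactly. Their poses are not given: they have to be found in the camera images.
- board: Fixed pale board, 310 x 180 mm, sloping 5 degrees. Level frame: origin on the bench under its middle, x horizontal and pointing UPHILL, y across, z up; surface at z = 0.036 + 0.0875 x (m). Round things roll to -x. Green outline, 250 (x) x 110 (y) mm, centred on the origin. Dark lip at the low end (x = -0.15), 14 mm above the surface.
- stock: Fixed plywood plate, 260 x 230 x 6 mm, left or right of the board; origin on the bench under its centre, z up. Three shallow cradles (pairs of strips, 6 mm high) run along x, centred at x = -0.055 and y = -0.07, 0, 0.07 m; a tube lying in one has its axis along x, 28 mm above the bench. The chocks start on it at about x = 0.075.
- mat: Blue mat, fixed, 130 (x) x 110 (y) mm, its top 9 mm above the bench; it lies on a fixed steel sheet (330 x 200 mm, 6 mm thick) to one side of the board. Origin at the centre of its underside, 6 mm above the bench.
- tray_grip (a point): Middle of the wooden bar of the open red tray. Bar: 16 mm wide (y), 18 high, along x between two uprights, 100 mm clear; its middle is 85 mm above the tray's underside. Tray 120 (x) x 100 (y) mm, walls 28 mm high, 4 thick; 0.46 kg with its caps; z up. Starts beside the mat on the steel sheet, underside 6 mm above the bench.
- tubeA_center (a point): Centre of a copper tube, 44 mm diameter, 100 mm long, 0.16 to 0.29 kg, behaving as a solid roller; its axis is this frame's x (y and z turn as it rolls). Starts lying in one of the cradles of the stock plate; two or three tubes are present.
- chockA_center (a point): Centre of a yellow steel chock, a flat bar 60 (x) x 30 (y) x 12 (z) mm, 0.16 kg; any chock serves any tube. Laid across the slope (its x along the board's y), it stops a tube whose centre is then about 35 mm uphill of the chock's centre. With less than 72 mm from one chock's centre to the next uphill, a tube between them would ride on both, off the board. All start on the stock plate.
- tubeB_center (a point): Centre of a copper tube, 44 mm diameter, 100 mm long, 0.16 to 0.29 kg, behaving as a solid roller; its axis is this frame's x (y and z turn as it rolls). Starts lying in one of the cradles of the stock plate; two or three tubes are present.
- chockB_center (a point): Centre of a yellow steel chock, a flat bar 60 (x) x 30 (y) x 12 (z) mm, 0.16 kg; any chock serves any tube. Laid across the slope (its x along the board's y), it stops a tube whose centre is then about 35 mm uphill of the chock's centre. With less than 72 mm from one chock's centre to the next uphill, a tube between them would ride on both, off the board. All start on the stock plate.
- tubeC_center (a point): Centre of a copper tube, 44 mm diameter, 100 mm long, 0.16 to 0.29 kg, behaving as a solid roller; its axis is this frame's x (y and z turn as it rolls). Starts lying in one of the cradles of the stock plate; two or three tubes are present.
- chockC_center (a point): Centre of a yellow steel chock, a flat bar 60 (x) x 30 (y) x 12 (z) mm, 0.16 kg; any chock serves any tube. Laid across the slope (its x along the board's y), it stops a tube whose centre is then about 35 mm uphill of the chock's centre. With less than 72 mm from one chock's centre to the next uphill, a tube between them would ride on both, off the board. All start on the stock plate.
- cap0_center (a point): Centre of a loose brass cap, a disc 36 mm across and 10 mm thick, 40 g, lying in the red tray.
- cap1_center (a point): Centre of a loose brass cap, a disc 36 mm across and 10 mm thick, 40 g, lying in the red tray.
- cap2_center (a point): Centre of a loose brass cap, a disc 36 mm across and 10 mm thick, 40 g, lying in the red tray.
- cap3_center (a point): Centre of a loose brass cap, a disc 36 mm across and 10 mm thick, 40 g, lying in the red tray.
- jar: Bystander: amber jar, 64 mm across and 90 mm tall, at the far side of the bench; origin under it.
- brick: Bystander: firebrick 110 x 70 x 60 mm, at the far side of the bench; origin under it.
- crucible: Bystander: white bowl-shaped crucible, 80 mm across and 50 mm high, at the far side of the bench; origin under it.
There are look-alikes about, which are no part of the job. Leave any pink or purple look-alike of the part that bears chockA_center alone. Leave any pink look-alike of the part that bears tubeB_center alone.

How it is judged:
On the way, in this order (a step that is already met when the one before it is completed fails the run):
1. every tube present lies still and released on the board, its middle inside the green outline, against a chock (x of tubeA_center in the frame of board between -0.125 and 0.125 m and y of tubeA_center in the frame of board between -0.055 and 0.055 m and angle between the x axis of each of tubeA_center, tubeB_center, tubeC_center and the y axis of board, either way round below 0.25 rad and contact force between each of tubeA, tubeB, tubeC and board above 0.1 N and (contact force between tubeA and chockA above 0.02 N or contact force between tubeA and chockB above 0.02 N or contact force between tubeA and chockC above 0.02 N) and contact force between each of tubeA, tubeB, tubeC and the fingers below 0.05 N and linear speed of each of tubeA, tubeB, tubeC below 0.01 m/s and x of tubeB_center in the frame of board between -0.125 and 0.125 m and y of tubeB_center in the frame of board between -0.055 and 0.055 m and (contact force between tubeB and chockA above 0.02 N or contact force between tubeB and chockB above 0.02 N or contact force between tubeB and chockC above 0.02 N) and x of tubeC_center in the frame of board between -0.125 and 0.125 m and y of tubeC_center in the frame of board between -0.055 and 0.055 m and (contact force between tubeC and chockA above 0.02 N or contact force between tubeC and chockB above 0.02 N or contact force between tubeC and chockC above 0.02 N)), for 0.5 s.
2. the tray of caps stands on the blue mat (horizontal distance between tray_grip and mat below 0.015 m and angle between the x axis of tray_grip and the x axis of mat, either way round below 0.2 rad and angle between tray_grip's own z axis and vertical below 0.06 rad and contact force between tray and mat above 0.5 N and linear speed of tray below 0.01 m/s and x of cap0_center in the frame of tray_grip between -0.058 and 0.058 m and y of cap0_center in the frame of tray_grip between -0.048 and 0.048 m and z of cap0_center in the frame of tray_grip between -0.09 and -0.04 m and x of cap1_center in the frame of tray_grip between -0.058 and 0.058 m and y of cap1_center in the frame of tray_grip between -0.048 and 0.048 m and z of cap1_center in the frame of tray_grip between -0.09 and -0.04 m and x of cap2_center in the frame of tray_grip between -0.058 and 0.058 m and y of cap2_center in the frame of tray_grip between -0.048 and 0.048 m and z of cap2_center in the frame of tray_grip between -0.09 and -0.04 m and x of cap3_center in the frame of tray_grip between -0.058 and 0.058 m and y of cap3_center in the frame of tray_grip between -0.048 and 0.048 m and z of cap3_center in the frame of tray_grip between -0.09 and -0.04 m), for 0.3 s.
At the end, for the whole second after the job is handed in: Each tube rests on the board, released, touching a chock, its middle inside the green outline (250 x 110 mm), axis within 0.25 rad of square across the slope; the level tray rests on the mat, within 15 mm of its centre and 0.2 rad, all four caps inside (all of step 1 and all of step 2).
It fails at once if a bystander (jar, brick, crucible) is moved more than 30 mm (distance of any of jar, brick, crucible from where it was at the start of the episode above 0.03 m).
It fails at once if the tray is tipped more than 0.35 rad from level (angle between tray_grip's own z axis and vertical above 0.35 rad).
Of tubeA, tubeB, tubeC only 2 to 3 are there at a start; the rules pass over those that are not, and their reading is None.
At some moment in a run one of chockA, chockB, chockC may be knocked a few centimetres aside while the robot is not near it.
It also fails if it takes over 210 s, if anything falls off the work surface, if the arm or the gripper's body presses on something with over 40 N, if the wrist force passes 120 N, or if a joint passes its speed limit or range.

### The arm

A 6-joint arm with a two-finger parallel gripper is mounted at the origin on the work surface. World frame = base frame: x ahead of the robot, y to its left, z up, the work surface at z = 0. Lengths are in m, angles in rad, forces in N, time in s.
With the tool pointing down it reaches from about 0.25 to 0.725 m from the base axis. Payload 4 kg.
Tool frame: the origin (TCP) lies on the centre line of the jaws, within the pads' length; the fingertips stand 14 mm ahead of it and the grasp point (between the pads) lies 5 mm behind it; y points along the fingers, x is the direction in which the jaws open and shut, and the axes are right-handed (so a half turn about y gives the same grasp; the last joint's range is limited). The gripper opens to 85 mm and grips with 20 to 120 N. Pads are 22 mm wide; open, the fingers measure 114 mm over their backs; the gripper's body (76 mm by 85 mm) begins 54 mm behind the grasp point. The pads swing forward as they close: fully open they stand 13 mm farther back than shut.
Start: joints at [1.204, 0.241, 0.005, 1.335, 0, 1.571], TCP at [0.179, 0.467, 0.245] pointing down, gripper open.
Joint ranges: [-2.72, 2.72], [-1.05, 1.87], [-1.09, 1.28], [-1.99, 2.15], [-1.42, 1.44], [-3.14, 3.14]. Speed limits (rad/s): [2.79, 2.79, 3.14, 3.14, 3.14, 3.14].

### API

Orientations are given as a unit quaternion [w, x, y, z].
In Python, from rig import * gives the robot as it stands.
- The arm moves only by the tool jog_arm, never from a script. Its argument "steps" is a list of rows, each a list of 6 numbers: the shift along the tool's x, y, z each as a share of 100 mm, from -1 to 1, then the turn, a rotation vector about the tool's x, y, z each as a share of pi/4 rad, from -1 to 1. A call has 1 to 12 rows; each row is the pose to reach, as a shift and turn from the pose commanded when the call began, along the tool's axes at that moment; what a row does not reach only later rows make up. A row lasts 1/8 s, in which the tool goes at most 62.5 mm and 10.7 degrees, less where a joint would pass 70% of its speed; a pose out of reach is approached as far as the arm can. A call with a number of a shift or a turn outside -1 to 1 is refused whole. A call with a gripper value outside its range is refused whole. "fingers" is the finger opening in mm, from 0 to 85.4, set as the call begins (left out, the last holds). The fingers move at their own pace and stop on an object; "newtons" is the grip in N (left out, the last holds). Time passes only in rows, so rows that repeat a pose let the fingers close. It gives the time, the measured TCP pose, the force and the opening at its end, in the units of the state.
- read_state(): the state, without advancing time (a new reading comes with each control period).
- capture(name): name is "scene" or "side" or "wrist"; returns a dict with "pixels" (480x640x3 uint8, red, green, blue), "depth" (480x640 float32, m along the optical axis (not along the pixel's ray), 0 where there is no reading), "fx", "fy", "cx", "cy" (pixels), "R" (3x3) and "t" (3): a world point X has camera coordinates R X + t; the wrist camera has in their place "hand_eye" (4x4, takes a point from camera to tool coordinates, whose origin is the TCP and whose axes are the tool frame's). Camera axes: x right, y down, z forward; pixel columns grow to the right and rows downward; lengths in m; the calibration is good to about 2 mm. A picture is of the moment at which its call begins: read the wrist's pose just before it.
- close_job(): hands the job in, once; it reports no verdict.
Trained networks look in a picture, given as the dict that the camera call returned (one of the last four; its "shot" number tells which), for a name from the list of things; names that differ only in an ending like _2 or _b are one class to them, and where a whole thing is asked for, a point or a joint stands for the part that bears it (a point fixed in the world has none). Each returns a list of dicts, best first, with "confidence" (0 to 1); they miss things now and then, are a little off and sometimes report something else, mostly with a low value. They report only what shows in the picture. A call takes as long as a camera call. They do not tell look-alikes from the thing itself.
- outline_of(picture, name): "region" (480x640 bool, what is visible of it) and "extent" ([centre column, centre row, width, height] in pixels, round what is visible of it).
- landmark_of(picture, name): "centre" ([column, row] in pixels: a listed point, or the origin of a listed thing).
The state is a dict: "time": time; "q": joint angles; "joint_velocities": joint speeds; "joint_torque": joint torques, N m; "tool_pos": TCP position; "orientation": TCP orientation; "wrist_force": force on the tool from outside, world axes, zero at the start; "wrist_torque": the same for the moment, N m; "width": finger opening in m.
Only numpy, scipy, OpenCV 4.12 (cv2) and the standard library are available. Lean on these libraries where they do the work, as an engineer would, in place of code of your own. Each camera call takes 0.05 s, during which the arm holds its last target.

## Working session

There is one attempt and no reset: what is moved stays moved. The work goes in short steps, Python scripts to look and compute and a tool call to move; the robot and the scene stay as the last step left them, time stands still between calls to the robot, and variables do not carry over. Pictures are saved under pics/ and viewed, and the job is handed in when it is done.

Besides the shell and the picture viewer there is one more tool, called after "Request:" as a command line: name --pt "numbers of a row" for each row, then --argument value for the rest. jog_arm: Moves the arm, as the interface text tells. Its arguments: {"type":"object","properties":{"steps":{"type":"array","items":{"type":"array","items":{"type":"number"}}},"fingers":{"type":"number"},"newtons":{"type":"number"}},"required":["steps"]}

```bash
ls; mkdir -p pics; python3 - <<'E'
from rig import *
import cv2,pickle
print(read_state())
for n in ("scene","side","wrist"):
    c=capture(n); cv2.imwrite(f"pics/{n}0.png",c["pixels"][:,:,::-1]); pickle.dump(c,open(f"{n}0.pkl","wb"))
    print(n,{k:v for k,v in c.items() if k not in("pixels","depth")})
E
```

```text
pics
{'time': 0.0, 'q': array([ 1.20403831e+00,  2.41392258e-01,  3.72393225e-03,  1.33518203e+00,
       -4.68170511e-06,  1.57081680e+00]), 'joint_velocities': array([ 3.49072060e-04,  7.91345329e-04, -2.05354282e-04,  8.72320131e-04,
        4.30602948e-05, -1.30949539e-03]), 'joint_torque': array([ 1.01114816e-03, -3.72319472e+01,  2.52408385e+01,  1.68521918e-02,
        2.47028520e-04,  9.39788663e-06]), 'tool_pos': array([0.1790829 , 0.46619023, 0.24442315]), 'orientation': array([-0.58238421,  0.58320947,  0.39983632, -0.40103151]), 'wrist_force': array([0.17586495, 0.21823532, 0.22051066]), 'wrist_torque': array([-0.02116315, -0.00858425,  0.00479454]), 'width': 0.08521728975118462}
scene {'fx': 540.5152245335187, 'fy': 540.5152245335187, 'cx': 316.16969644060265, 'cy': 234.88708695555286, 'R': array([[ 0.44092462,  0.89754145,  0.00219687],
       [ 0.77823537, -0.38109286, -0.49911716],
       [-0.44714112,  0.22178273, -0.86653173]]), 't': array([-0.18864486, -0.39843345,  1.56405306]), 'shot': 1}
side {'fx': 439.70079544628993, 'fy': 439.70079544628993, 'cx': 318.7142240887433, 'cy': 237.39976673275754, 'R': array([[-0.90368435, -0.42776592, -0.019259  ],
       [-0.27223416,  0.60866638, -0.74526089],
       [ 0.33051952, -0.66823765, -0.66649478]]), 't': array([0.47317901, 0.2317997 , 0.83264606]), 'shot': 2}
wrist {'fx': 425.4923824514345, 'fy': 425.4923824514345, 'cx': 310.85937741770533, 'cy': 236.8548800118379, 'hand_eye': array([[ 9.99999976e-01, -1.96120848e-04, -1.00128370e-04,
        -1.03629121e-03],
       [ 3.47346372e-05, -3.08528981e-01,  9.51214942e-01,
        -1.27563962e-01],
       [-2.17445585e-04, -9.51214923e-01, -3.08528967e-01,
         7.98744059e-02],
       [ 0.00000000e+00,  0.00000000e+00,  0.00000000e+00,
         1.00000000e+00]]), 'shot': 3}
```

View pics/scene0.png

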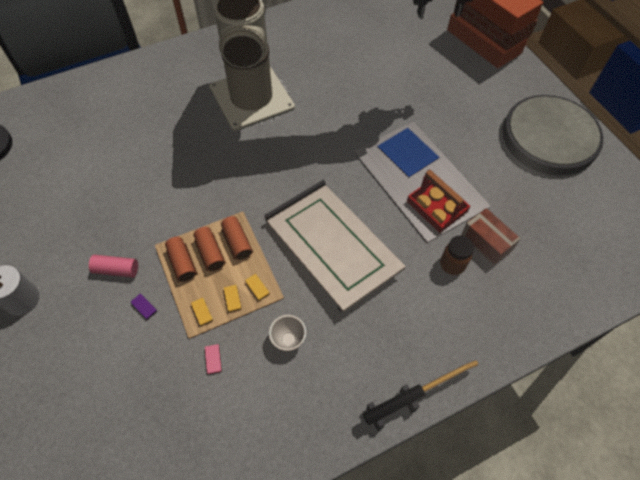

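View pics/side0.png

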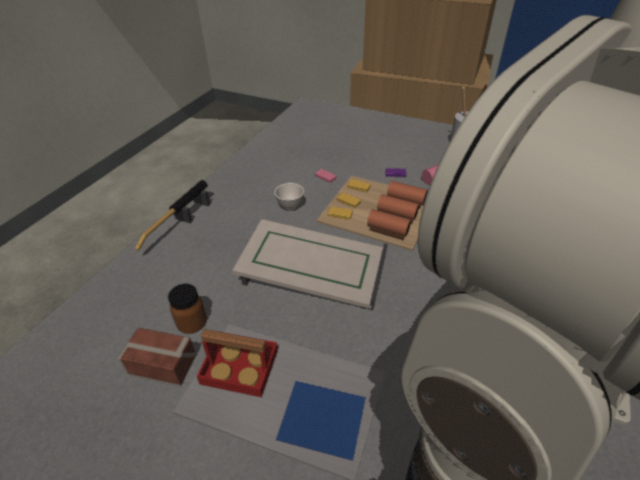

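View pics/wrist0.png

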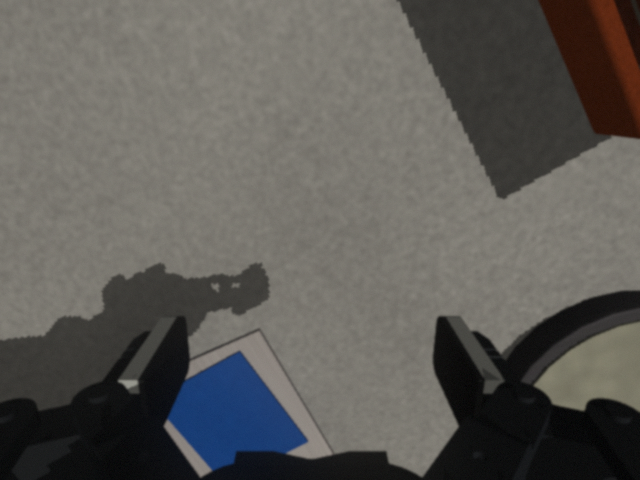

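```bash
cat > h.py <<'E'
import numpy as np,cv2,pickle
from scipy.spatial.transform import Rotation as Rn
def cam2world(c,st=None):
    if 'R' in c: return c['R'].T, -c['R'].T@c['t']
    q=st['orientation']; Rt=Rn.from_quat([q[1],q[2],q[3],q[0]]).as_matrix()
    H=c['hand_eye']; return Rt@H[:3,:3], Rt@H[:3,3]+st['tool_pos']
def pts(c,mask,st=None):
    A,b=cam2world(c,st); v,u=np.nonzero(mask&(c['depth']>0)); z=c['depth'][v,u]
    P=np.stack([(u-c['cx'])/c['fx']*z,(v-c['cy'])/c['fy']*z,z],1)
    return P@A.T+b
def proj(c,X,st=None):
    A,b=cam2world(c,st); P=(np.atleast_2d(X)-b)@A
    return np.stack([P[:,0]/P[:,2]*c['fx']+c['cx'],P[:,1]/P[:,2]*c['fy']+c['cy']],1)
def hit(c,uv,z,st=None):
    A,b=cam2world(c,st); uv=np.atleast_2d(uv).astype(float)
    d=np.stack([(uv[:,0]-c['cx'])/c['fx'],(uv[:,1]-c['cy'])/c['fy'],np.ones(len(uv))],1)@A.T
    return b+d*((z-b[2])/d[:,2])[:,None]
def hsv(c): return cv2.cvtColor(c['pixels'],cv2.COLOR_RGB2HSV)
def rect(P):
    (cx,cy),(w,h),a=cv2.minAreaRect(P[:,:2].astype(np.float32)); 
    if w<h: a+=90; w,h=h,w
    return np.round([cx,cy,w,h,a],4)
E
python3 - <<'E'
from rig import *
from h import *
for n in ("scene","side"):
    c=capture(n); print(n)
    for nm in ["board","stock","mat","tray_grip","tubeA_center","chockA_center","jar","brick","crucible","cap0_center"]:
        o=outline_of(c,nm); l=landmark_of(c,nm)
        print(nm)
        for d in o[:6]:
            P=pts(c,d['region'])
            if len(P)>10: print('  O',round(d['confidence'],2),np.round(d['extent']),rect(P),'z',np.round(np.percentile(P[:,2],[2,50,98]),3))
        for d in l[:6]: print('  L',round(d['confidence'],2),np.round(d['centre'],1))
E
```

```text
scene
board
  O 0.64 [335. 244. 141. 132.] [ 0.5341 -0.0115  0.34    0.1931 10.1373] z [0.022 0.037 0.051]
  O 0.43 [238. 237.  27.  48.] [ 4.151000e-01 -2.148000e-01  1.377000e-01  4.560000e-02  1.769642e+02] z [0.013 0.045 0.053]
  L 0.63 [333.7 246.8]
stock
  L 0.59 [288.9 340.1]
  L 0.57 [219.2 272. ]
mat
  O 0.71 [409. 153.  63.  44.] [ 0.376   0.3022  0.1337  0.1182 10.5159] z [0.004 0.009 0.014]
  L 0.93 [410.2 152.3]
tray_grip
  O 0.93 [438. 202.  62.  59.] [ 0.5528  0.2735  0.1348  0.1017 13.5263] z [0.007 0.03  0.102]
  O 0.41 [438. 195.  12.  17.] [ 0.5293  0.2893  0.0332  0.0302 15.6892] z [0.011 0.02  0.026]
  L 0.88 [441.1 188.7]
tubeA_center
  O 0.55 [239. 237.  26.  45.] [ 4.214000e-01 -2.154000e-01  1.252000e-01  4.630000e-02  1.769642e+02] z [0.013 0.045 0.053]
  O 0.45 [438. 194.  16.  17.] [ 0.5288  0.2892  0.0357  0.0304 16.4419] z [0.011 0.02  0.026]
  L 0.85 [240.8 238.8]
chockA_center
  O 0.73 [214. 358.  13.  32.] [ 6.800000e-01 -3.721000e-01  5.890000e-02  2.950000e-02  1.642368e+02] z [0.007 0.012 0.016]
  O 0.7 [146. 307.  28.  26.] [ 0.4944 -0.4699  0.061
[... 2801 characters left out ...]
7.] [ 4.311000e-01 -2.808000e-01  1.013000e-01  3.880000e-02  1.795593e+02] z [0.014 0.04  0.05 ]
  O 0.65 [156. 358.  74.  57.] [ 0.72    0.3187  0.1516  0.1083 11.9301] z [0.004 0.058 0.061]
  L 0.68 [165.3 363.4]
  L 0.33 [358.4 187.6]
crucible
  O 0.57 [290. 197.  33.  24.] [ 7.309000e-01 -2.401000e-01  1.601000e-01  8.620000e-02  1.163115e+02] z [-0.002  0.033  0.05 ]
  L 0.69 [289.1 205.9]
cap0_center
  O 0.54 [253. 358.  14.  12.] [5.316000e-01 2.630000e-01 5.060000e-02 2.220000e-02 1.308623e+02] z [0.011 0.019 0.022]
  O 0.35 [397. 207.  40.  27.] [ 4.266000e-01 -2.904000e-01  1.003000e-01  7.830000e-02  1.656395e+02] z [0.015 0.04  0.05 ]
  L 0.5 [398.4 206.7]
  L 0.46 [258.1 359.8]
```

```bash
cat > m.py <<'E'
from h import *
def comps(mask,n=30):
    k,l,s,_=cv2.connectedComponentsWithStats(mask.astype(np.uint8)); 
    return [l==i for i in range(1,k) if s[i,4]>=n]
def measure(c,st=None,verbose=True):
    H=hsv(c); h,s,v=[H[:,:,i].astype(int) for i in range(3)]
    out={}
    for nm,mk,n in [("yellow",(h>18)&(h<32)&(s>170)&(v>90),40),("tube",(h<14)&(s>110)&(v>40),150),("blue",(h>105)&(h<122)&(s>150),300),("green",(h>55)&(h<95)&(s>40),60)]:
        for m in comps(mk,n):
            P=pts(c,m,st)
            if len(P)<20: continue
            P=P[(P[:,2]>-0.01)&(P[:,2]<0.2)&(P[:,0]>0.2)&(P[:,0]<0.85)&(abs(P[:,1])<0.6)]
            if len(P)<20: continue
            u=np.argwhere(m)[:,::-1].mean(0)
            print(nm,np.round(u),len(P),rect(P),'z',np.round(np.percentile(P[:,2],[5,50,95]),4))
E
python3 - <<'E'
from m import *
for n in ("scene","side"):
    c=pickle.load(open(n+"0.pkl","rb")); print(n); measure(c)
E
```

```text
scene
yellow [257. 287.] 222 [ 0.5684 -0.222   0.0588  0.026   9.2439] z [0.0142 0.0181 0.0221]
yellow [232. 298.] 253 [ 5.686000e-01 -2.837000e-01  5.670000e-02  2.690000e-02  1.677761e+02] z [0.0148 0.0178 0.0216]
yellow [201. 311.] 261 [ 0.5689 -0.358   0.0582  0.0267  1.5967] z [0.0141 0.018  0.0219]
tube [438. 202.] 1307 [ 0.559   0.2752  0.1204  0.1033 13.4663] z [0.0077 0.0259 0.1011]
tube [498. 224.] 227 [ 0.6904  0.3519  0.0963  0.0208 12.6914] z [0.0564 0.06   0.064 ]
tube [235. 236.] 745 [ 4.311000e-01 -2.175000e-01  1.063000e-01  5.140000e-02  1.790305e+02] z [0.0128 0.0459 0.052 ]
tube [489. 236.] 502 [ 0.7072  0.3152  0.0956  0.0367 12.5471] z [0.0559 0.0601 0.0638]
tube [207. 247.] 779 [ 4.197000e-01 -2.878000e-01  1.244000e-01  5.250000e-02  1.786732e+02] z [0.0121 0.0457 0.0519]
tube [179. 257.] 803 [ 4.285000e-01 -3.575000e-01  1.023000e-01  5.120000e-02  1.785705e+02] z [0.0124 0.0458 0.0522]
blue [407. 151.] 949 [ 0.3758  0.2987  0.1229  0.1054 10.1792] z [0.0053 0.0093 0.0134]
side
tube [396. 209.] 2061 [ 0.4304 -0.2773  0.1753  0.1019 88.0891] z [0.0122 0.0396 0.0495]
tube [189. 318.] 673 [6.9570e-01 2.3660e-01 5.9300e-02 3.1000e-02 5.3555e+01] z [0.011  0.0461 0.0691]
tube [156. 339.] 656 [ 0.7055  0.3161  0.0938  0.0306 12.4061] z [0.0574 0.0592 0.0611]
tube [236. 361.] 2808 [ 0.5577  0.2767  0.1206  0.1018 12.743 ] z [0.0081 0.0286 0.0995]
tube [153. 365.] 1381 [ 0.6901  0.3432  0.1029  0.0496 13.1254] z [0.018  0.0556 0.0604]
green [363. 273.] 64 [ 4.30900e-01 -3.57000e-02  1.05700e-01  1.42000e-02  9.53593e+01] z [0.0229 0.025  0.0269]
```

```bash
python3 - <<'E'
from m import *
for n in ("scene","side"):
    c=pickle.load(open(n+"0.pkl","rb")); H=hsv(c); h,s,v=[H[:,:,i].astype(int) for i in range(3)]
    A=pts(c,np.ones((480,640),bool))
    hh,ss,vv=[a[(c['depth']>0)] for a in (h,s,v)]
    box=(A[:,0]>0.3)&(A[:,0]<0.76)&(abs(A[:,1]+0.01)<0.2)&(A[:,2]>0.012)&(A[:,2]<0.07)
    P=A[box&(ss<75)&(vv>110)]
    for it in range(8):
        M=np.c_[P[:,:2],np.ones(len(P))]; w=np.linalg.lstsq(M,P[:,2],rcond=None)[0]; r=P[:,2]-M@w; P=P[abs(r)<max(0.005,2.5*r.std())]
    print(n,len(P),'slope',np.hypot(w[0],w[1]),'dir',np.degrees(np.arctan2(w[1],w[0])),rect(P), 'z at ctr',w@[rect(P)[0],rect(P)[1],1], r.std())
    # edges robust: rotate into heading
    for a in np.radians([9.5,10,10.5]):
        q=P[:,:2]@np.array([[np.cos(a),-np.sin(a)],[np.sin(a),np.cos(a)]])
        e=np.percentile(q,[0.5,99.5],axis=0); print(np.degrees(a),e.ravel(),e[1]-e[0])
    dark=(ss<90)&(vv<70)&box&(A[:,0]<0.45); print('lip',dark.sum(),rect(A[dark]) if dark.sum()>10 else '')
    im=c['pixels'].copy()
    crop=im[170:330,140:420] if n=='scene' else im[160:320,200:450]
    cv2.imwrite(f"pics/crop_{n}.png",cv2.resize(crop[:,:,::-1],(800,int(800*crop.shape[0]/crop.shape[1])),interpolation=cv2.INTER_CUBIC))
E
```

```text
scene 7864 slope 0.08708947246058164 dir 10.2922256176439 [ 5.654000e-01 -7.960000e-02  3.197000e-01  3.139000e-01  1.003135e+02] z at ctr 0.03693169636917049 0.0020493019046867976
9.5 [ 0.38996282 -0.30112412  0.69338561 -0.01447159] [0.3034228  0.28665253]
10.0 [ 0.38898159 -0.30682145  0.69211099 -0.01952147] [0.30312939 0.28729998]
10.5 [ 0.38800689 -0.31263022  0.69116572 -0.02442638] [0.30315883 0.28820385]
lip 320 [3.799000e-01 2.500000e-02 3.171000e-01 2.120000e-02 1.033065e+02]
side 7230 slope 0.08727831866537254 dir 8.769115737171782 [ 5.672000e-01 -7.830000e-02  3.169000e-01  3.130000e-01  1.001022e+02] z at ctr 0.03607579586306078 0.0014020667649527016
9.5 [ 0.39061812 -0.28603325  0.69235712 -0.0134574 ] [0.30173901 0.27257585]
10.0 [ 0.38983173 -0.29193206  0.69151344 -0.01862393] [0.30168172 0.27330814]
10.5 [ 0.38895549 -0.29782365  0.69042016 -0.02309545] [0.30146466 0.2747282 ]
lip 210 [ 3.941000e-01 -3.970000e-02  1.791000e-01  7.300000e-03  1.003358e+02]
```

View pics/crop_scene.png

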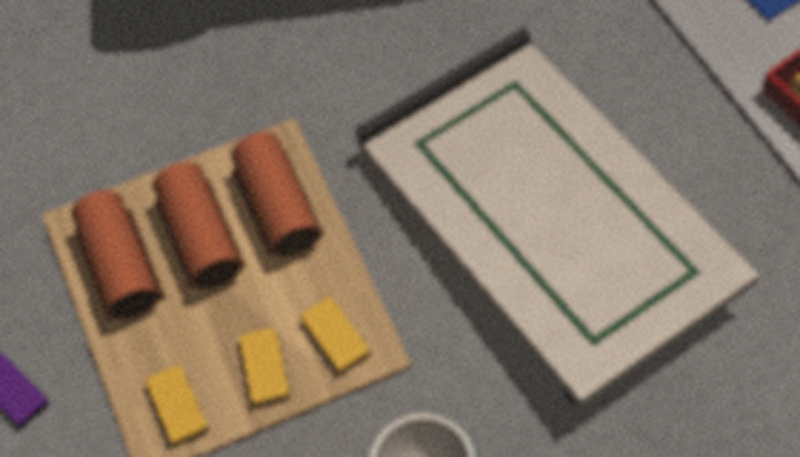

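```bash
python3 - <<'E'
from m import *
from rig import *
for n,sd in (("scene",(335,247)),("side",(312,262))):
    c=pickle.load(open(n+"0.pkl","rb")); H=hsv(c); h,s,v=[H[:,:,i].astype(int) for i in range(3)]
    P=pts(c,np.ones((480,640),bool)).reshape(-1,3) if (c['depth']>0).all() else None
    if P is None:
        z=c['depth']; vv,uu=np.mgrid[:480,:640]; A,b=cam2world(c)
        P=(np.stack([(uu-c['cx'])/c['fx']*z,(vv-c['cy'])/c['fy']*z,z],-1)@A.T+b).reshape(-1,3)
    P=P.reshape(480,640,3)
    e=0.036+0.0873*((P[...,0]-.538)*np.cos(.177)+(P[...,1]+.012)*np.sin(.177))
    print(P[sd[1],sd[0]], H[sd[1],sd[0]])
    m=(abs(P[...,2]-e)<0.007)&((v>105)|((h>45)&(h<95)))
    m&=(P[...,0]>.3)&(P[...,0]<.8)&(abs(P[...,1])<.25)
    l=cv2.connectedComponents(m.astype(np.uint8))[1]; m=l==l[sd[1],sd[0]]
    m=cv2.morphologyEx(m.astype(np.uint8),cv2.MORPH_OPEN,np.ones((3,3)))>0
    Q=P[m]; M=np.c_[Q[:,:2],np.ones(len(Q))]; w=np.linalg.lstsq(M,Q[:,2],rcond=None)[0]
    print(n,len(Q),'slope',np.hypot(*w[:2]),np.degrees(np.arctan2(w[1],w[0])),rect(Q),'z',w@[*rect(Q)[:2],1])
    im=c['pixels'].copy(); im[m]=[255,0,255]; cv2.imwrite(f"pics/bm_{n}.png",im[:,:,::-1])
    # green centroid
    g=(h>50)&(h<95)&(s>45)&(P[...,0]>.35)&(P[...,0]<.75)&(abs(P[...,1])<.15)&(abs(P[...,2]-e)<.01)
    print('green',g.sum(),rect(P[g]))
E
```

```text
[ 0.56463537 -0.01783728  0.03852343] [ 16  43 183]
scene 8289 slope 0.08702056788592376 10.793652950851227 [ 0.55   -0.0138  0.3074  0.1837 10.0549] z 0.036641285149629464
green 221 [ 0.5487 -0.0148  0.2466  0.1079 10.4149]
[ 0.54048062 -0.00208724  0.03776263] [ 14  37 150]
side 7595 slope 0.08718196870988291 9.187008583351862 [ 0.5517 -0.0141  0.3048  0.185  10.1022] z 0.035598914493286
green 123 [ 0.5485 -0.013   0.2459  0.1042 10.3347]
```

```bash
cat > p.py <<'E'
from rig import *
from h import *
import sys
BC=np.array([0.5495,-0.014]); BY=np.radians(10.2)
def bw(x,y,h=0):  # board level-frame x,y, height above the surface -> world
    p=BC+np.array([np.cos(BY)*x-np.sin(BY)*y,np.sin(BY)*x+np.cos(BY)*y])
    return np.array([*p,0.036+0.0875*x+h])
def Rdown(yaw,tilt=None):
    """tool x at heading yaw (deg), tool y down. tilt: board-normal align if 'b'"""
    a=np.radians(yaw); x=np.array([np.cos(a),np.sin(a),0]); y=np.array([0,0,-1.])
    if tilt=='b':
        n=np.array([-np.sin(.0873)*np.cos(BY),-np.sin(.0873)*np.sin(BY),np.cos(.0873)]); y=-n; x=x-(x@y)*y; x/=np.linalg.norm(x)
    return np.stack([x,y,np.cross(x,y)],1)
def cur():
    s=read_state(); q=s['orientation']; return s,Rn.from_quat([q[1],q[2],q[3],q[0]]).as_matrix()
def go(p,R):
    s,R0=cur(); d=R0.T@(np.array(p)-s['tool_pos'])/0.1; r=Rn.from_matrix(R0.T@R).as_rotvec()/(np.pi/4)
    print('t',round(s['time'],1),'pos',np.round(s['tool_pos'],4),'yaw',np.round(np.degrees(np.arctan2(R0[1,0],R0[0,0])),1),'w',round(s['width'],4),'q',np.round(s['q'],2))
    print('  need shift',np.round(d,3),'turn',np.round(r,3))
E
python3 - <<'E'
from p import *
s,R=cur(); print(R.round(3))
go([0.5684,-0.222,0.15],Rdown(9.2))
go([0.5684,-0.222,0.15],Rdown(189.2))
E
```

```text
[[ 0.359  0.    -0.933]
 [ 0.933  0.     0.359]
 [ 0.    -1.    -0.   ]]
t 2.2 pos [0.1793 0.4667 0.2453] yaw 69.0 w 0.0857 q [ 1.2   0.24  0.01  1.34 -0.    1.57]
  need shift [-5.034  0.953 -6.102] turn [0.    1.329 0.   ]
t 2.2 pos [0.1793 0.4667 0.2453] yaw 69.0 w 0.0857 q [ 1.2   0.24  0.01  1.34 -0.    1.57]
  need shift [-5.034  0.953 -6.102] turn [ 0.    -2.671 -0.   ]
```

Request:
jog_arm --pt "-0.84 0 -1 0 0 0" --pt "-0.84 0 -1 0 0 0" --pt "-0.84 0 -1 0 0 0" --fingers 85

```text
time: 2.62
tool_pos: [0.2436, 0.3495, 0.2455]
orientation: [-0.583, 0.584, 0.399, -0.399]
wrist_force: [-0.4, 0.3, 0.9]
width: 0.0853
```

Request:
jog_arm --pt "-0.84 0 -1 0 0 0" --pt "-0.84 0 -1 0 0 0" --pt "-0.84 0 -1 0 0 0"

```text
time: 3.0
tool_pos: [0.3071, 0.236, 0.2456]
orientation: [-0.584, 0.584, 0.399, -0.398]
wrist_force: [0.1, 0.7, -0.1]
width: 0.0851
```

Request:
jog_arm --pt "-0.84 0 -1 0 0 0" --pt "-0.84 0 -1 0 0 0" --pt "-0.84 0 -1 0 0 0"

```text
time: 3.38
tool_pos: [0.3706, 0.1222, 0.2454]
orientation: [-0.584, 0.584, 0.399, -0.398]
wrist_force: [-0.8, -0.2, -0.5]
width: 0.0851
```

Request:
jog_arm --pt "-0.84 0 -1 0 0 0" --pt "-0.84 0 -1 0 0 0" --pt "-0.84 0 -1 0 0 0"

```text
time: 3.75
tool_pos: [0.4339, 0.0087, 0.2451]
orientation: [-0.583, 0.583, 0.4, -0.399]
wrist_force: [-0.1, 1.0, -0.3]
width: 0.0851
```

Request:
jog_arm --pt "-0.84 0 -1 0 0.5 0" --pt "-0.84 0 -1 0 0.8 0" --pt "-0.84 0 -1 0 0.8 0" --pt "-0.84 0 -1 0 0.8 0" --pt "-0.84 0 -1 0 0.8 0"

```text
time: 4.38
tool_pos: [0.4958, -0.1023, 0.245]
orientation: [0.678, -0.677, -0.202, 0.202]
wrist_force: [-0.2, -0.2, -0.9]
width: 0.085
```

```bash
python3 - <<'E'
from p import *
go([0.5684,-0.222,0.15],Rdown(9.2))
E
```

```text
t 4.4 pos [ 0.4958 -0.1023  0.245 ] yaw 33.2 w 0.085 q [-0.2   0.25  0.02  1.34  0.    0.79]
  need shift [-0.048  0.949 -1.4  ] turn [-0.001  0.533 -0.   ]
```

Request:
jog_arm --pt "-0.03 0.4 -0.7 0 0.27 0" --pt "-0.05 0.9 -1 0 0.53 0" --pt "-0.05 0.95 -1 0 0.53 0" --pt "-0.05 0.95 -1 0 0.53 0"

```text
time: 4.88
tool_pos: [0.545, -0.1897, 0.1491]
orientation: [0.705, -0.704, -0.056, 0.058]
wrist_force: [-1.0, 0.5, -0.8]
width: 0.0851
```

```bash
python3 - <<'E'
from p import *
from m import measure
go([0.5684,-0.222,0.15],Rdown(9.2))
s,R=cur(); c=capture("wrist"); cv2.imwrite("pics/w1.png",c["pixels"][:,:,::-1]); pickle.dump((c,s),open("w1.pkl","wb"))
measure(c,s)
E
```

```text
t 4.9 pos [ 0.545  -0.1897  0.1491] yaw 9.3 w 0.0851 q [-0.34  0.45  0.05  1.18  0.    1.07]
  need shift [ 0.179 -0.01  -0.357] turn [-0.003  0.002 -0.004]
yellow [334. 277.] 4160 [ 0.5656 -0.2248  0.0622  0.0371  9.6111] z [0.011  0.0167 0.0179]
yellow [319. 355.] 3537 [ 5.662000e-01 -2.881000e-01  6.500000e-02  3.920000e-02  1.680564e+02] z [0.0088 0.0167 0.0178]
yellow [299. 438.] 2441 [ 0.564  -0.3583  0.0631  0.0369  6.7784] z [0.0113 0.0168 0.0178]
tube [116. 242.] 14598 [ 0.4127 -0.2184  0.1394  0.0597  7.3421] z [0.0106 0.0445 0.0491]
tube [ 90. 338.] 10495 [ 0.432  -0.2672  0.2083  0.0727 39.6493] z [0.0095 0.0379 0.0493]
tube [175. 420.] 478 [ 4.8880e-01 -2.7910e-01  1.4690e-01  1.1400e-02  7.3837e+01] z [0.0188 0.0331 0.0421]
green [389.  15.] 6584 [ 0.5555 -0.0668  0.2487  0.0144  8.2644] z [0.0252 0.0362 0.0453]
```

View pics/w1.png

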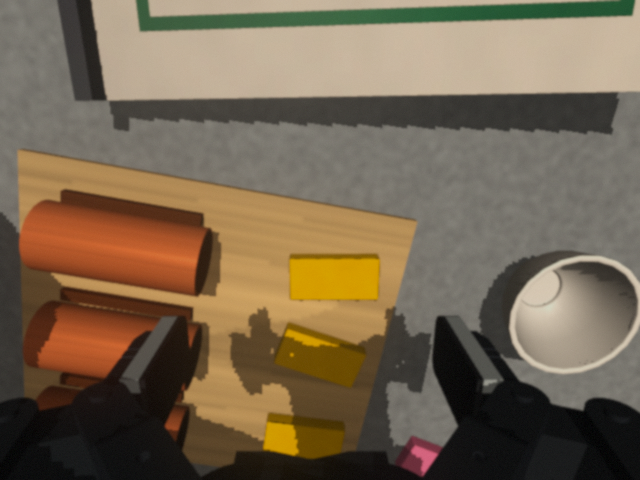

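```bash
cat >> m.py <<'E'
def chocks(c,st=None,ztop=None):
    H=hsv(c); h,s,v=[H[:,:,i].astype(int) for i in range(3)]
    for m in comps((h>16)&(h<34)&(s>150)&(v>60),40):
        P=pts(c,m,st); P=P[(P[:,2]>0)&(P[:,2]<0.09)&(P[:,0]>0.2)&(P[:,0]<.85)]
        if len(P)<40: continue
        z=np.percentile(P[:,2],70); T=P[abs(P[:,2]-z)<(0.0035 if st else 0.006)]
        print('chock',np.round(np.argwhere(m)[:,::-1].mean(0)),len(T),rect(T),'ztop',round(float(np.median(T[:,2])),4))
E
python3 - <<'E'
from p import *
from m import *
c,s=pickle.load(open("w1.pkl","rb")); chocks(c,s)
s,R=cur(); c=capture("wrist"); chocks(c,s)
c=capture("scene"); chocks(c)
c=capture("side"); chocks(c)
E
```

```text
chock [334. 276.] 3839 [ 0.564  -0.2218  0.0599  0.0306  9.3896] ztop 0.0168
chock [319. 355.] 3215 [ 5.648000e-01 -2.834000e-01  5.990000e-02  3.110000e-02  1.687054e+02] ztop 0.0168
chock [303. 435.] 2445 [ 0.5646 -0.3577  0.06    0.0319  0.0457] ztop 0.0168
chock [332. 275.] 3758 [ 0.5639 -0.2216  0.0601  0.0303  9.26  ] ztop 0.0168
chock [318. 353.] 3184 [ 5.64700e-01 -2.83600e-01  5.99000e-02  3.14000e-02  1.68932e+02] ztop 0.0168
chock [301. 434.] 2561 [ 0.5646 -0.3576  0.06    0.0315  0.4259] ztop 0.0168
chock [436. 192.] 52 [5.268000e-01 2.907000e-01 3.440000e-02 2.500000e-02 1.393511e+02] ztop 0.0198
chock [450. 206.] 43 [5.768000e-01 3.000000e-01 2.870000e-02 1.950000e-02 1.350942e+02] ztop 0.0197
chock [440. 214.] 45 [5.88400e-01 2.61100e-01 2.76000e-02 1.99000e-02 1.65891e+02] ztop 0.0201
chock [257. 287.] 294 [ 0.567  -0.2205  0.0596  0.0292  9.2162] ztop 0.0179
chock [232. 298.] 297 [ 5.679000e-01 -2.824000e-01  6.000000e-02  2.830000e-02  1.686296e+02] ztop 0.0183
chock [201. 311.] 311 [ 0.5675 -0.3564  0.0606  0.0282  1.5328] ztop 0.0178
chock [359. 185.] 141 [ 5.655000e-01 -3.550000e-01  5.700000e-02  3.270000e-02  1.799424e+02] ztop 0.0164
chock [349. 200.] 148 [ 5.653000e-01 -2.800000e-01  5.690000e-02  3.160000e-02  1.698251e+02] ztop 0.0168
chock [340. 213.] 160 [ 0.5651 -0.218   0.0548  0.0314 10.8734] ztop 0.0164
```

Request:
jog_arm --pt "0.15 0.4 -0.35 0 0 0" --pt "0.15 0.9 -0.35 0 0 0" --pt "0.15 0.99 -0.35 0 0 0" --pt "0.15 0.99 -0.35 0 0 0" --fingers 74

```text
time: 5.58
tool_pos: [0.5663, -0.2229, 0.0525]
orientation: [-0.705, 0.705, 0.057, -0.056]
wrist_force: [0.1, -0.4, 1.1]
width: 0.074
```

Request:
jog_arm --pt "0 0.2 0 0 0 0" --pt "0 0.25 0 0 0 0" --pt "0 0.25 0 0 0 0"

```text
time: 5.95
tool_pos: [0.5668, -0.2235, 0.0279]
orientation: [-0.705, 0.705, 0.057, -0.056]
wrist_force: [0.0, -0.5, -0.4]
width: 0.0737
```

```bash
python3 - <<'E'
from p import *
from m import *
go([0.5655,-0.2215,0.022],Rdown(9.2))
for n in ("wrist","side"):
    c=capture(n); im=c["pixels"]
    if n=="side": im=cv2.resize(im[140:260,280:440],(800,600),interpolation=cv2.INTER_CUBIC)
    cv2.imwrite(f"pics/g1_{n}.png",im[:,:,::-1])
E
```

```text
t 6.0 pos [ 0.5668 -0.2235  0.0279] yaw 9.2 w 0.0737 q [-0.38  0.62 -0.01  0.94 -0.    1.04]
  need shift [-0.01   0.059  0.022] turn [ 0.001 -0.001  0.002]
```

View pics/g1_wrist.png

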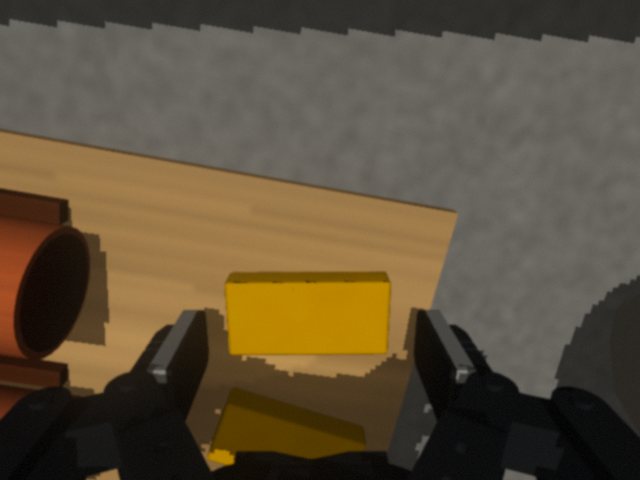

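View pics/g1_side.png

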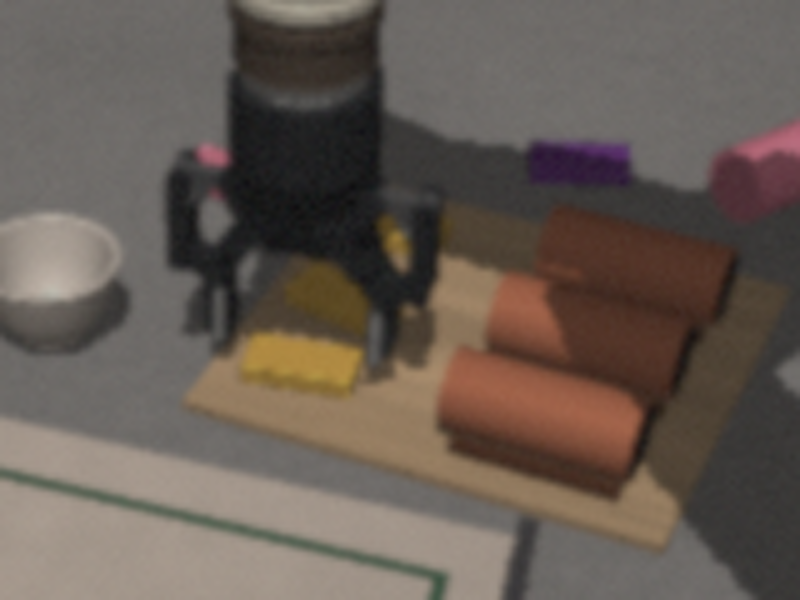

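Request:
jog_arm --pt "0 0.04 0.01 0 0 0" --pt "0 0.06 0.01 0 0 0" --pt "0 0.06 0.01 0 0 0"

```text
time: 6.42
tool_pos: [0.5656, -0.2223, 0.02]
orientation: [0.705, -0.705, -0.056, 0.057]
wrist_force: [0.4, -0.3, -0.2]
width: 0.0738
```

Request:
jog_arm --pt "0 0 0 0 0 0" --pt "0 0 0 0 0 0" --pt "0 0 0 0 0 0" --pt "0 0 0 0 0 0" --fingers 50 --newtons 50

```text
time: 6.92
tool_pos: [0.5662, -0.2226, 0.0207]
orientation: [-0.705, 0.705, 0.057, -0.056]
wrist_force: [-0.5, 1.0, 2.9]
width: 0.0585
```

```bash
python3 - <<'E'
from p import *
from m import *
go([0.5655,-0.2215,0.12],Rdown(9.2)); print(read_state()['wrist_force'])
for n in ("wrist","side"):
    c=capture(n); im=c["pixels"]
    if n=="side": im=cv2.resize(im[140:260,280:440],(800,600),interpolation=cv2.INTER_CUBIC)
    cv2.imwrite(f"pics/g2_{n}.png",im[:,:,::-1])
E
```

```text
t 6.9 pos [ 0.5662 -0.2226  0.0207] yaw 9.1 w 0.0585 q [-0.37  0.63 -0.01  0.93 -0.    1.04]
  need shift [-0.005 -0.993  0.011] turn [ 0.001 -0.001  0.001]
[-0.51253793  0.95437607  2.91055629]
```

View pics/g2_wrist.png

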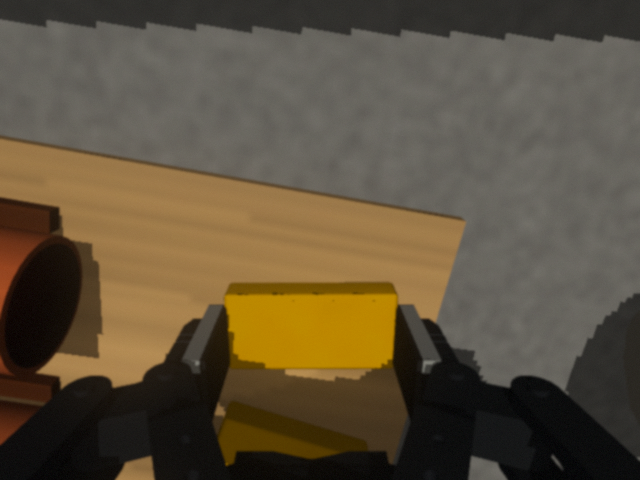

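View pics/g2_side.png

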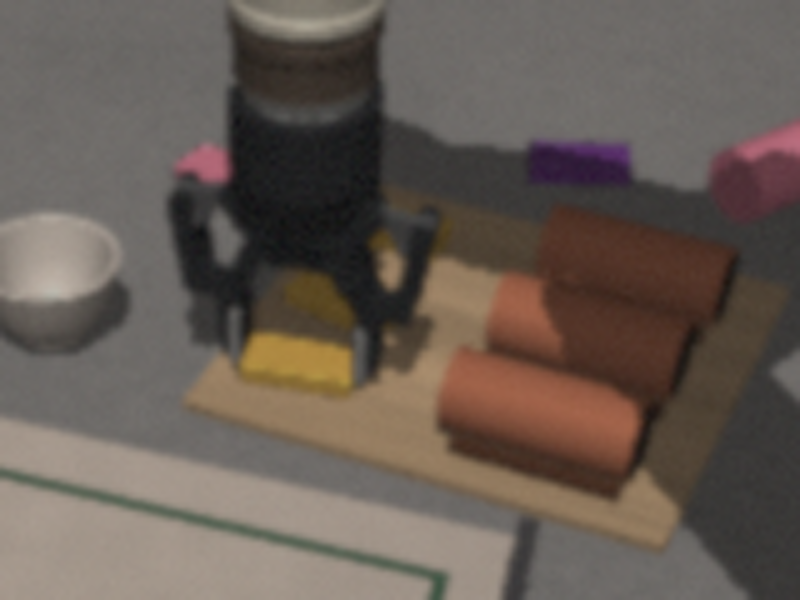

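Request:
jog_arm --pt "0 -0.3 0 0 0 0" --pt "0 -0.9 0 0 0 0" --pt "0 -1 0 0 0 0"

```text
time: 7.4
tool_pos: [0.5684, -0.2234, 0.1244]
orientation: [-0.704, 0.706, 0.059, -0.054]
wrist_force: [0.8, -0.0, -1.7]
width: 0.058
```

Request:
jog_arm --pt "-0.3 0 0.5 0 -0.2 0" --pt "-0.7 0 0.9 0 -0.43 0" --pt "-1 0 1 0 -0.65 0" --pt "-1 0 1 0 -0.85 0" --pt "-1 0 1 0 -1 0" --pt "-1 0 1 0 -1 0"

```text
time: 8.15
tool_pos: [0.4502, -0.1392, 0.1192]
orientation: [0.631, -0.629, -0.321, 0.322]
wrist_force: [-0.1, 1.1, -1.7]
width: 0.0582
```

```bash
python3 - <<'E'
from p import *
go(bw(-0.12,0,0.06),Rdown(100.2,'b'))
E
```

```text
t 8.2 pos [ 0.4502 -0.1392  0.1192] yaw 54.1 w 0.0582 q [-0.3   0.28 -0.29  1.    0.    0.33]
  need shift [0.731 0.338 0.762] turn [-0.108 -1.025 -0.044]
```

Request:
jog_arm --pt "0.3 0.0 0.3 -0.02 -0.2 -0.01" --pt "0.6 0.1 0.6 -0.05 -0.43 -0.02" --pt "0.73 0.25 0.76 -0.08 -0.65 -0.03" --pt "0.73 0.34 0.76 -0.09 -0.85 -0.04" --pt "0.73 0.34 0.76 -0.108 -1 -0.044" --pt "0.73 0.34 0.76 -0.108 -1 -0.044"

```text
time: 8.9
tool_pos: [0.4315, -0.0358, 0.0856]
orientation: [-0.439, 0.479, 0.561, -0.514]
wrist_force: [0.6, -0.1, -1.9]
width: 0.0582
```

```bash
python3 - <<'E'
from p import *
n=Rdown(100.2,'b')[:,1]
go(bw(-0.12,0,0)-n*0.020,Rdown(100.2,'b'))
go(bw(-0.12,0,0)-n*0.0155,Rdown(100.2,'b'))
E
```

```text
t 8.9 pos [ 0.4315 -0.0358  0.0856] yaw 99.0 w 0.0582 q [-0.1   0.2  -0.51  0.78  0.02 -0.25]
  need shift [0.005 0.398 0.053] turn [ 0.    -0.027 -0.002]
t 8.9 pos [ 0.4315 -0.0358  0.0856] yaw 99.0 w 0.0582 q [-0.1   0.2  -0.51  0.78  0.02 -0.25]
  need shift [0.005 0.443 0.053] turn [ 0.    -0.027 -0.002]
```

Request:
jog_arm --pt "0 0.2 0.05 0 -0.027 0" --pt "0 0.37 0.05 0 -0.027 0" --pt "0 0.4 0.05 0 -0.027 0" --pt "0 0.42 0.05 0 -0.027 0" --pt "0 0.42 0.05 0 -0.027 0"

```text
time: 9.52
tool_pos: [0.4317, -0.0362, 0.0445]
orientation: [-0.431, 0.474, 0.566, -0.519]
wrist_force: [1.3, 0.1, -2.8]
width: 0.0581
```

```bash
python3 - <<'E'
from p import *
n=Rdown(100.2,'b')[:,1]
go(bw(-0.12,0,0)-n*0.0147,Rdown(100.2,'b')); print(read_state()['wrist_force'])
E
```

```text
t 9.5 pos [ 0.4317 -0.0362  0.0445] yaw 100.3 w 0.0581 q [-0.1   0.26 -0.56  0.65  0.02 -0.28]
  need shift [0.01  0.042 0.018] turn [ 0.003  0.003 -0.003]
[ 1.2870526   0.11822446 -2.82381873]
```

Request:
jog_arm --pt "0.005 0.03 0.01 0 0 0" --pt "0.005 0.03 0.015 0 0 0" --pt "0.005 0.03 0.015 0 0 0"

```text
time: 9.9
tool_pos: [0.4299, -0.0358, 0.041]
orientation: [-0.431, 0.473, 0.566, -0.519]
wrist_force: [1.1, 0.1, -1.5]
width: 0.058
```

Request:
jog_arm --pt "0 0.015 0 0 0 0" --pt "0 0.015 0 0 0 0" --pt "0 0.015 0 0 0 0"

```text
time: 10.28
tool_pos: [0.4303, -0.0359, 0.0403]
orientation: [-0.431, 0.473, 0.566, -0.519]
wrist_force: [-3.1, -1.1, 6.7]
width: 0.0585
```

Contact (6.7 N). Release and retreat.

Request:
jog_arm --pt "0 0 0 0 0 0" --pt "0 0 0 0 0 0" --pt "0 -0.02 0 0 0 0" --fingers 74

```text
time: 10.65
tool_pos: [0.4298, -0.0358, 0.0413]
orientation: [-0.432, 0.473, 0.566, -0.519]
wrist_force: [-0.5, -1.3, 0.1]
width: 0.0744
```

Request:
jog_arm --pt "0 -0.3 0 0 0 0" --pt "0 -0.9 0 0 0 0" --pt "0 -1 0 0 0 0"

```text
time: 11.02
tool_pos: [0.4238, -0.0375, 0.1449]
orientation: [-0.429, 0.475, 0.568, -0.517]
wrist_force: [0.6, -0.9, 0.7]
width: 0.074
```

```bash
cat >> p.py <<'E'
def inb(p):
    d=np.array(p[:2])-BC; return np.array([np.cos(BY)*d[0]+np.sin(BY)*d[1],-np.sin(BY)*d[0]+np.cos(BY)*d[1]])
E
python3 - <<'E'
from p import *
from m import *
go([0.42,-0.2175,0.15],Rdown(90)); 
s,R=cur();c=capture("wrist"); cv2.imwrite("pics/w2.png",c["pixels"][:,:,::-1]); chocks(c,s)
c=capture("scene"); chocks(c)
print(inb([0.4303,-.0359]))
E
```

```text
t 11.0 pos [ 0.4238 -0.0375  0.1449] yaw 100.4 w 0.074 q [-0.1   0.1  -0.45  0.93  0.02 -0.28]
  need shift [-1.764 -0.078  0.355] turn [0.123 0.231 0.005]
chock [313. 231.] 4921 [ 4.283000e-01 -3.690000e-02  5.980000e-02  3.010000e-02  1.005332e+02] ztop 0.0364
chock [437. 194.] 47 [5.319000e-01 2.913000e-01 3.290000e-02 2.410000e-02 1.186772e+02] ztop 0.0196
chock [304. 208.] 202 [ 4.336000e-01 -3.610000e-02  5.720000e-02  2.760000e-02  1.042598e+02] ztop 0.0381
chock [450. 206.] 52 [5.775000e-01 3.002000e-01 2.830000e-02 2.030000e-02 1.492689e+02] ztop 0.0202
chock [440. 214.] 49 [0.5886 0.2649 0.0315 0.021  3.2097] ztop 0.0206
chock [232. 298.] 299 [ 5.678000e-01 -2.824000e-01  6.010000e-02  2.830000e-02  1.687964e+02] ztop 0.0182
chock [201. 311.] 309 [ 0.5682 -0.3567  0.0611  0.0282  0.4759] ztop 0.0182
[-0.12119427 -0.00044538]
```

View pics/w2.png

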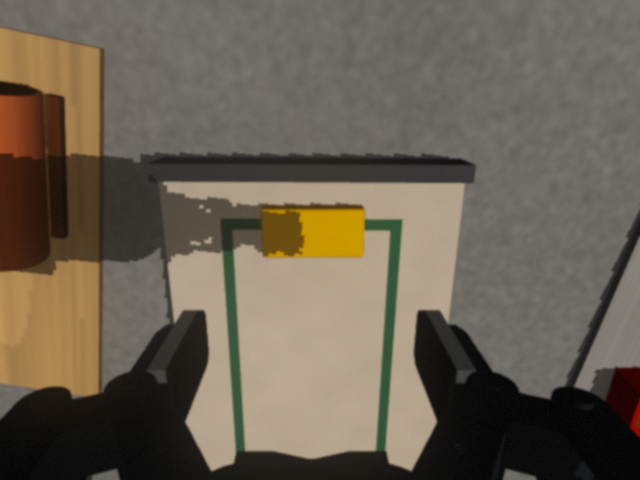

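Request:
jog_arm --pt "-0.5 -0.1 0.1 0.05 0.1 0" --pt "-1 -0.1 0.2 0.12 0.23 0" --pt "-1 -0.1 0.2 0.12 0.23 0" --fingers 56

```text
time: 11.5
tool_pos: [0.4184, -0.1416, 0.1475]
orientation: [0.504, -0.498, -0.498, 0.5]
wrist_force: [0.2, 1.0, -0.8]
width: 0.0559
```

```bash
python3 - <<'E'
from p import *
go([0.43,-0.2155,0.155],Rdown(88.8)); 
E
```

```text
t 11.5 pos [ 0.4184 -0.1416  0.1475] yaw 89.8 w 0.0559 q [-0.33  0.21 -0.31  1.07  0.   -0.32]
  need shift [-0.738 -0.08  -0.118] turn [-0.011  0.021  0.007]
```

Request:
jog_arm --pt "-0.5 -0.08 -0.12 -0.011 0.02 0.007" --pt "-0.74 -0.08 -0.12 -0.011 0.02 0.007" --pt "-0.74 -0.08 -0.12 -0.011 0.02 0.007"

```text
time: 11.88
tool_pos: [0.4299, -0.2134, 0.1552]
orientation: [0.504, -0.504, -0.496, 0.495]
wrist_force: [0.2, 1.2, -0.4]
width: 0.0556
```

```bash
cat >> m.py <<'E'
def tubes(c,st=None):
    """copper blobs: axis line from the upper surface"""
    H=hsv(c); h,s,v=[H[:,:,i].astype(int) for i in range(3)]
    for m in comps((h<15)&(s>110)&(v>50),150):
        P=pts(c,m,st); P=P[(P[:,2]>0)&(P[:,2]<0.12)&(P[:,0]>0.2)&(P[:,0]<.85)&(abs(P[:,1])<.5)]
        if len(P)<100: continue
        zt=np.percentile(P[:,2],98); T=P[P[:,2]>zt-(0.004 if st else 0.008)]
        print('tube',np.round(np.argwhere(m)[:,::-1].mean(0)),len(T),rect(T),'ztop',round(float(zt),4))
E
python3 - <<'E'
from p import *
from m import *
go([0.43,-0.2155,0.155],Rdown(88.8)); 
s,R=cur();c=capture("wrist"); cv2.imwrite("pics/w3.png",c["pixels"][:,:,::-1]); tubes(c,s)
for n in ("scene","side"):
    c=pickle.load(open(n+"0.pkl","rb")); print(n); tubes(c)
E
```

```text
t 11.9 pos [ 0.4299 -0.2134  0.1552] yaw 89.1 w 0.0556 q [-0.46  0.26 -0.21  1.1   0.   -0.45]
  need shift [-0.021  0.002 -0.002] turn [0.001 0.006 0.002]
tube [ 83. 227.] 6489 [ 4.249000e-01 -3.575000e-01  1.009000e-01  2.690000e-02  1.787649e+02] ztop 0.0495
tube [195. 230.] 6317 [ 4.286000e-01 -2.879000e-01  1.007000e-01  2.740000e-02  1.791365e+02] ztop 0.0495
tube [304. 233.] 6315 [ 4.298000e-01 -2.185000e-01  1.006000e-01  2.640000e-02  1.787766e+02] ztop 0.0496
scene
tube [438. 202.] 234 [ 0.5607  0.2743  0.1119  0.0164 12.461 ] ztop 0.1025
tube [498. 224.] 212 [ 0.6905  0.3513  0.0963  0.0199 12.0178] ztop 0.0647
tube [235. 236.] 431 [ 4.326000e-01 -2.160000e-01  1.034000e-01  3.430000e-02  1.787485e+02] ztop 0.0528
tube [489. 236.] 458 [0.7078 0.3138 0.0954 0.0351 9.6127] ztop 0.0646
tube [208. 247.] 421 [ 4.312000e-01 -2.869000e-01  1.011000e-01  3.360000e-02  1.784358e+02] ztop 0.053
tube [179. 257.] 429 [ 4.291000e-01 -3.547000e-01  1.012000e-01  3.440000e-02  1.785197e+02] ztop 0.0532
side
tube [396. 209.] 861 [ 0.4304 -0.2809  0.1682  0.1015 88.244 ] ztop 0.0502
tube [188. 318.] 138 [6.96500e-01 2.36400e-01 5.74000e-02 2.58000e-02 4.95607e+01] ztop 0.0707
tube [156. 339.] 656 [ 0.7055  0.3161  0.0938  0.0306 12.4061] ztop 0.0616
tube [236. 361.] 566 [ 0.5568  0.2767  0.1135  0.0164 12.9747] ztop 0.1002
tube [151. 365.] 741 [ 0.6883  0.354   0.1018  0.0253 11.8787] ztop 0.061
```

View pics/w3.png

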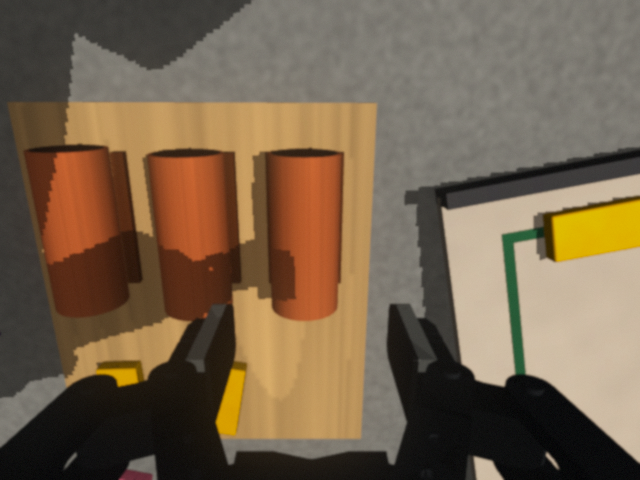

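Request:
jog_arm --pt "-0.045 0.3 -0.01 0 0.006 0" --pt "-0.045 0.8 -0.01 0 0.006 0" --pt "-0.045 1 -0.01 0 0.006 0" --pt "-0.045 1 -0.01 0 0.006 0"

```text
time: 12.42
tool_pos: [0.4297, -0.2153, 0.0548]
orientation: [0.506, -0.503, -0.496, 0.495]
wrist_force: [0.1, 0.2, 0.2]
width: 0.0562
```

```bash
python3 - <<'E'
from p import *
from m import *
go([0.431,-0.218,0.035],Rdown(88.8)); 
s,R=cur();c=capture("wrist"); cv2.imwrite("pics/w4.png",c["pixels"][:,:,::-1])
E
```

```text
t 12.4 pos [ 0.4297 -0.2153  0.0548] yaw 89.0 w 0.0562 q [-0.47  0.38 -0.34  0.85  0.   -0.45]
  need shift [-0.027  0.197 -0.014] turn [-0.003  0.004  0.004]
```

View pics/w4.png

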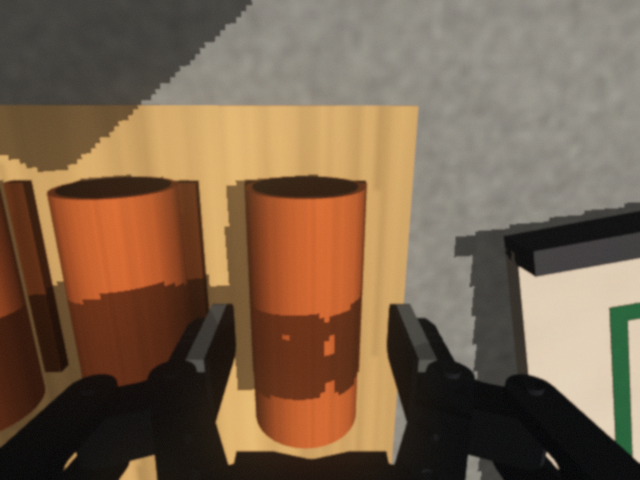

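Request:
jog_arm --pt "-0.02 0.12 -0.01 0 0 0" --pt "-0.02 0.2 -0.01 0 0 0" --pt "-0.02 0.2 -0.01 0 0 0"

```text
time: 12.85
tool_pos: [0.4325, -0.2197, 0.0366]
orientation: [-0.504, 0.505, 0.496, -0.494]
wrist_force: [0.8, -0.2, 0.5]
width: 0.0562
```

Request:
jog_arm --pt "0 0 0 0 0 0" --pt "0 0 0 0 0 0" --pt "0 0 0 0 0 0" --pt "0 0 0 0 0 0" --fingers 36 --newtons 50

```text
time: 13.35
tool_pos: [0.4332, -0.2198, 0.0374]
orientation: [-0.504, 0.506, 0.496, -0.494]
wrist_force: [-1.0, 3.4, 5.4]
width: 0.0422
```

```bash
python3 - <<'E'
from p import *
from m import *
go([0.431,-0.218,0.035],Rdown(88.8)); print(read_state()['wrist_force'])
for n in ("wrist","side"):
    c=capture(n); im=c["pixels"]
    if n=="side": im=cv2.resize(im[160:260,320:450],(780,600),interpolation=cv2.INTER_CUBIC)
    cv2.imwrite(f"pics/g5_{n}.png",im[:,:,::-1])
E
```

```text
t 13.3 pos [ 0.4332 -0.2198  0.0374] yaw 88.9 w 0.0422 q [-0.47  0.41 -0.35  0.8   0.   -0.45]
  need shift [0.017 0.024 0.022] turn [ 0.005  0.002 -0.   ]
[-1.00999831  3.43336055  5.44076259]
```

View pics/g5_wrist.png

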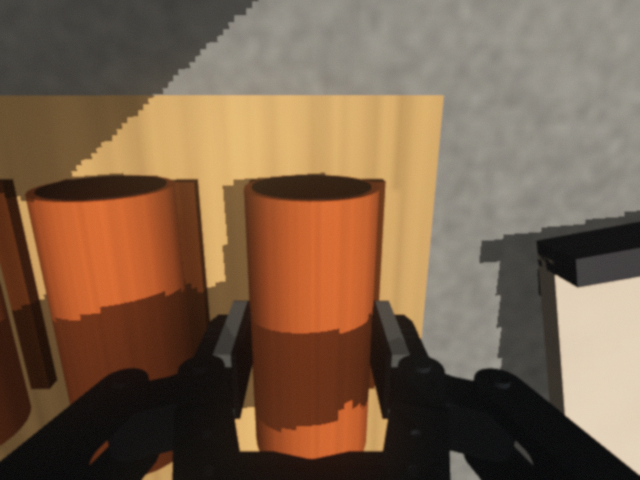

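View pics/g5_side.png

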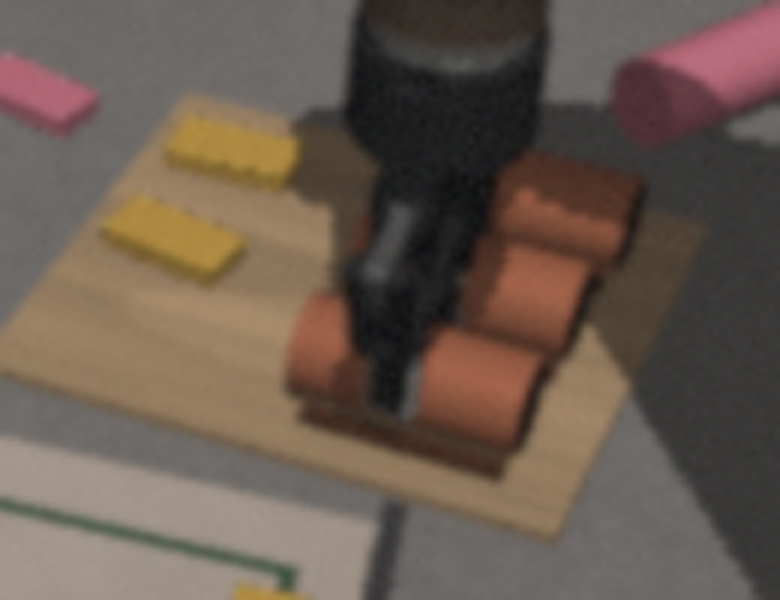

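Request:
jog_arm --pt "0 -0.2 0 0 0 0" --pt "0 -0.7 0 0 0 0" --pt "0 -0.8 0 0 0 0" --pt "0 -0.8 0 0 0 0"

```text
time: 13.95
tool_pos: [0.4329, -0.2202, 0.117]
orientation: [-0.504, 0.506, 0.496, -0.494]
wrist_force: [-0.5, -0.2, -3.2]
width: 0.0422
```

```bash
python3 - <<'E'
from p import *
from m import *
n=Rdown(10.2,'b')[:,1]; go(bw(-0.084,0)-n*0.06,Rdown(10.2,'b')); print(read_state()['wrist_force'])
c=capture("wrist"); cv2.imwrite("pics/w6.png",c["pixels"][:,:,::-1])
E
```

```text
t 13.9 pos [ 0.4329 -0.2202  0.117 ] yaw 88.9 w 0.0422 q [-0.47  0.31 -0.26  1.    0.   -0.45]
  need shift [ 1.91   0.285 -0.248] turn [-0.071  1.747 -0.091]
[-0.53997358 -0.22957273 -3.16470397]
```

View pics/w6.png

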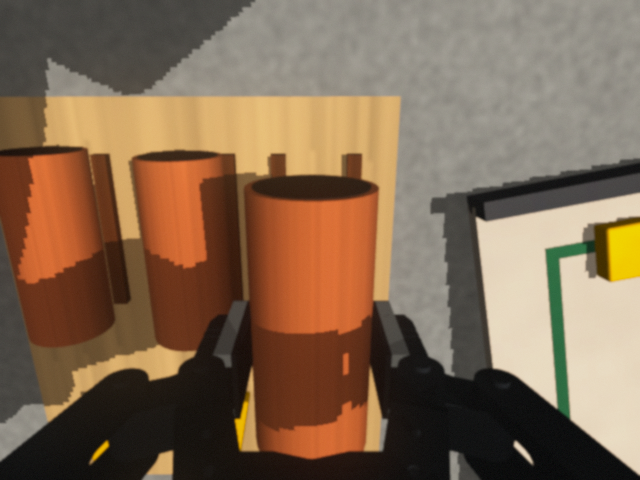

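Request:
jog_arm --pt "0.3 0 0 0 0.2 0" --pt "0.6 0 0 0 0.4 0" --pt "0.9 0 -0.1 0 0.6 0" --pt "1 0 -0.1 0 0.8 0" --pt "1 0 -0.1 0 0.9 0" --pt "1 0 -0.1 0 0.9 0"

```text
time: 14.75
tool_pos: [0.4434, -0.1196, 0.1151]
orientation: [0.645, -0.645, -0.29, 0.29]
wrist_force: [-0.2, 0.7, -2.7]
width: 0.0423
```

```bash
python3 - <<'E'
from p import *
n=Rdown(10.2,'b')[:,1]; go(bw(-0.084,0)-n*0.06,Rdown(10.2,'b'))
E
```

```text
t 14.8 pos [ 0.4434 -0.1196  0.1151] yaw 48.4 w 0.0423 q [-0.26  0.27 -0.32  0.98  0.    0.46]
  need shift [0.793 0.267 0.459] turn [-0.038  0.849 -0.107]
```

Request:
jog_arm --pt "0.25 0 0.15 -0.01 0.2 -0.02" --pt "0.5 0 0.3 -0.02 0.4 -0.05" --pt "0.79 0.05 0.46 -0.03 0.6 -0.08" --pt "0.79 0.15 0.46 -0.04 0.8 -0.107" --pt "0.79 0.25 0.46 -0.04 0.85 -0.107" --pt "0.79 0.265 0.46 -0.04 0.85 -0.107"

```text
time: 15.5
tool_pos: [0.4614, -0.0305, 0.0889]
orientation: [0.706, -0.702, -0.093, 0.032]
wrist_force: [-0.3, -0.1, -1.3]
width: 0.0416
```

```bash
python3 - <<'E'
from p import *
from m import *
n=Rdown(10.2,'b')[:,1]; go(bw(-0.084,0)-n*0.0335,Rdown(10.2,'b'))
c=capture("wrist"); cv2.imwrite("pics/w7.png",c["pixels"][:,:,::-1])
c=capture("side"); cv2.imwrite("pics/s7.png",cv2.resize(c["pixels"][160:320,210:420],(800,600))[:,:,::-1])
E
```

```text
t 15.5 pos [ 0.4614 -0.0305  0.0889] yaw 10.2 w 0.0416 q [-0.08  0.25 -0.44  0.8   0.02  1.32]
  need shift [0.004 0.27  0.007] turn [ 0.003 -0.001  0.   ]
```

View pics/w7.png

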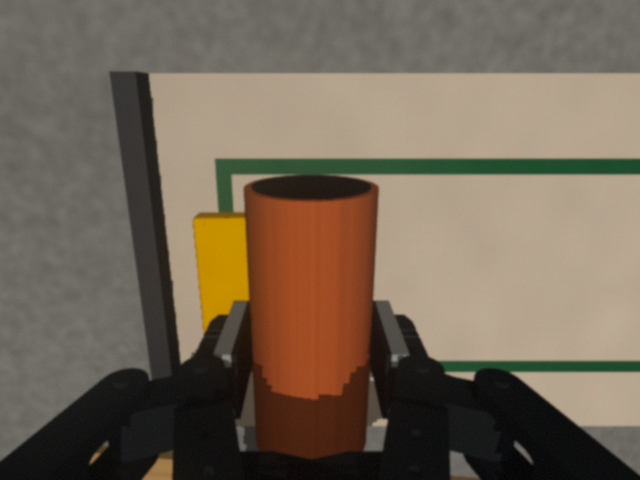

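View pics/s7.png

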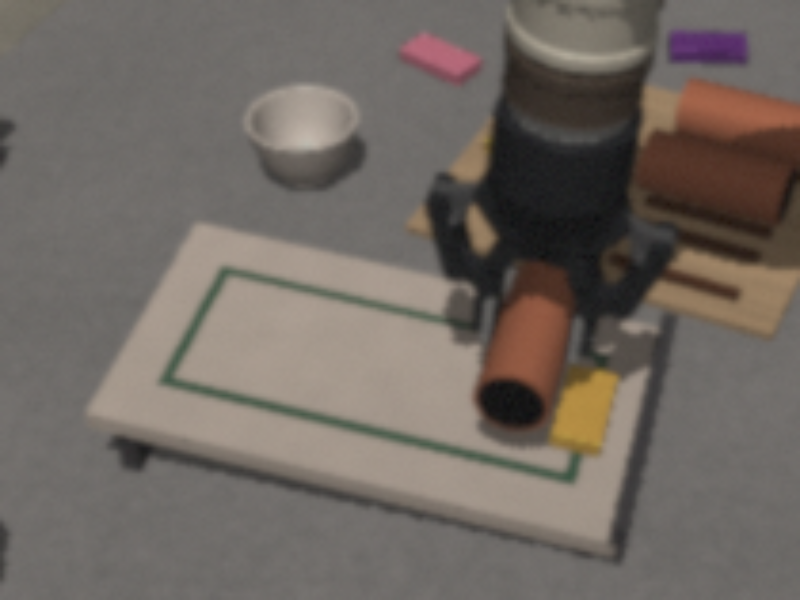

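Request:
jog_arm --pt "0 0.12 0 0 0 0" --pt "0 0.2 0 0 0 0" --pt "0 0.23 0 0 0 0" --pt "0 0.25 0 0 0 0" --pt "0 0.25 0 0 0 0"

```text
time: 16.23
tool_pos: [0.4652, -0.0302, 0.0656]
orientation: [0.705, -0.702, -0.094, 0.03]
wrist_force: [0.8, 1.0, -1.7]
width: 0.0422
```

Request:
jog_arm --pt "0 0.02 0 0 0 0" --pt "0 0.02 0 0 0 0" --pt "0 0.02 0 0 0 0"

```text
time: 16.6
tool_pos: [0.4654, -0.0302, 0.0637]
orientation: [0.705, -0.702, -0.094, 0.03]
wrist_force: [0.0, -0.7, -2.7]
width: 0.042
```

```bash
python3 - <<'E'
from p import *
from m import *
n=Rdown(10.2,'b')[:,1]; go(bw(-0.084,0)-n*0.0314,Rdown(10.2,'b')); print(read_state()['wrist_force'])
c=capture("side"); cv2.imwrite("pics/s8.png",cv2.resize(c["pixels"][200:320,260:420],(800,600),interpolation=cv2.INTER_CUBIC)[:,:,::-1])
E
```

```text
t 16.6 pos [ 0.4654 -0.0302  0.0637] yaw 10.1 w 0.042 q [-0.08  0.29 -0.46  0.73  0.02  1.32]
  need shift [-0.014  0.037  0.01 ] turn [ 0.004 -0.002  0.005]
[ 0.04434705 -0.6895516  -2.65753296]
```

View pics/s8.png

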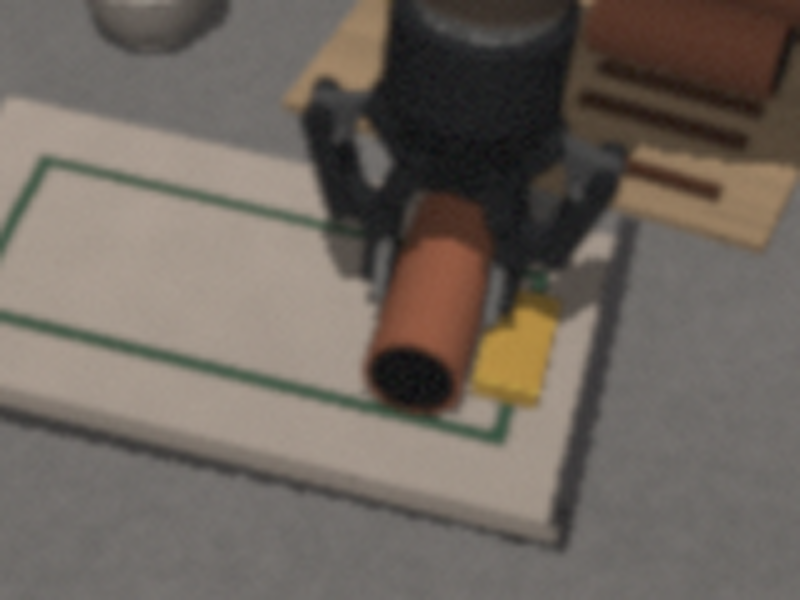

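Request:
jog_arm --pt "-0.01 0.02 0 0 0 0" --pt "-0.01 0.03 0 0 0 0" --pt "-0.01 0.03 0 0 0 0"

```text
time: 17.02
tool_pos: [0.4645, -0.0303, 0.0604]
orientation: [0.705, -0.702, -0.094, 0.03]
wrist_force: [0.1, -0.7, -2.2]
width: 0.0418
```

Request:
jog_arm --pt "0 0.015 0 0 0 0" --pt "0 0.015 0 0 0 0" --pt "0 0.015 0 0 0 0"

```text
time: 17.4
tool_pos: [0.4647, -0.0303, 0.0602]
orientation: [0.705, -0.702, -0.094, 0.03]
wrist_force: [-3.6, -0.1, 7.9]
width: 0.0424
```

Request:
jog_arm --pt "0 0 0 0 0 0" --pt "0 0 0 0 0 0" --pt "0 0 0 0 0 0" --fingers 50

```text
time: 17.77
tool_pos: [0.465, -0.0303, 0.0591]
orientation: [0.705, -0.702, -0.094, 0.03]
wrist_force: [-0.7, -0.8, 0.5]
width: 0.0501
```

Request:
jog_arm --pt "0 -0.05 0 0 0 0" --pt "0 -0.15 0 0 0 0" --pt "0 -0.35 0 0 0 0" --pt "0 -0.7 0 0 0 0" --pt "0 -1 0 0 0 0" --pt "0 -1 0 0 0 0" --fingers 56

```text
time: 18.52
tool_pos: [0.4578, -0.0318, 0.1619]
orientation: [0.705, -0.702, -0.097, 0.028]
wrist_force: [0.2, 0.1, -1.3]
width: 0.0561
```

```bash
python3 - <<'E'
from p import *
from m import *
go([0.566,-0.2825,0.155],Rdown(-11.5))
go([0.566,-0.2825,0.155],Rdown(168.5))
s,R=cur();c=capture("wrist"); tubes(c,s); cv2.imwrite("pics/w9.png",c["pixels"][:,:,::-1])
c=capture("side"); cv2.imwrite("pics/s9.png",cv2.resize(c["pixels"][200:320,260:420],(800,600),interpolation=cv2.INTER_CUBIC)[:,:,::-1])
E
```

```text
t 18.5 pos [ 0.4578 -0.0318  0.1619] yaw 10.1 w 0.0561 q [-0.08  0.15 -0.34  0.98  0.02  1.31]
  need shift [ 0.616  0.142 -2.658] turn [-0.017  0.48   0.124]
t 18.5 pos [ 0.4578 -0.0318  0.1619] yaw 10.1 w 0.0561 q [-0.08  0.15 -0.34  0.98  0.02  1.31]
  need shift [ 0.616  0.142 -2.658] turn [ 0.173 -3.516  0.024]
tube [301. 236.] 7216 [ 4.61500e-01 -2.92000e-02  1.01000e-01  2.74000e-02  9.98471e+01] ztop 0.0721
tube [234. 417.] 273 [ 0.4393 -0.1974  0.0274  0.0088  1.1231] ztop 0.0122
```

View pics/s9.png

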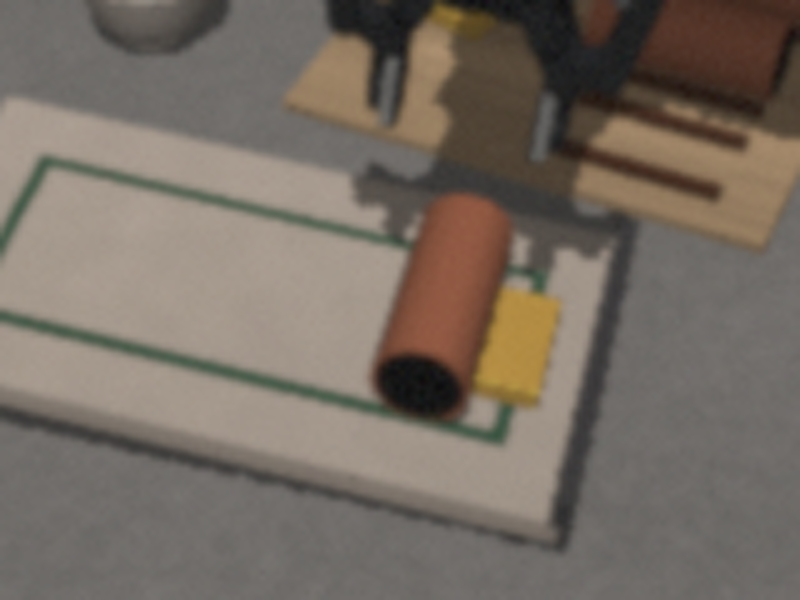

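View pics/w9.png

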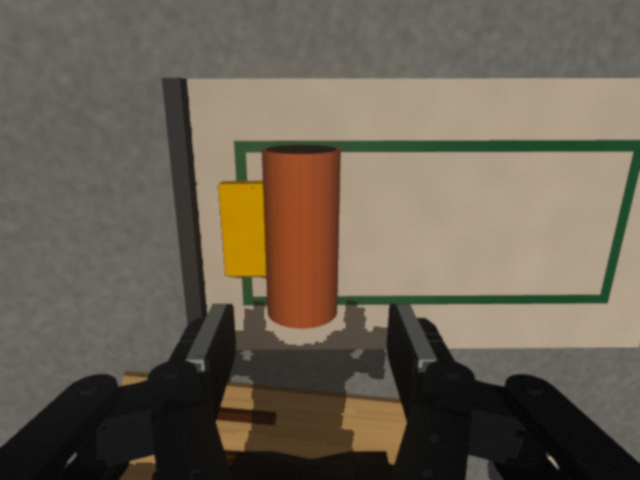

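Request:
jog_arm --pt "0.1 -0.05 -0.5 0 0.1 0.05" --pt "0.2 -0.05 -1 0 0.24 0.12" --pt "0.2 -0.05 -1 0 0.24 0.12" --fingers 74

```text
time: 19.0
tool_pos: [0.4934, -0.1291, 0.1637]
orientation: [0.709, -0.705, 0.008, -0.004]
wrist_force: [-0.1, -0.2, -0.4]
width: 0.0743
```

Request:
jog_arm --pt "0.2 0 -0.5 0 0.1 0" --pt "0.3 0.1 -0.9 0 0.24 0" --pt "0.3 0.1 -0.9 0 0.24 0"

```text
time: 19.38
tool_pos: [0.5201, -0.218, 0.1527]
orientation: [0.706, -0.701, 0.074, -0.069]
wrist_force: [-0.1, 0.7, -1.1]
width: 0.0741
```

```bash
python3 - <<'E'
from p import *
go([0.566,-0.2825,0.13],Rdown(-11.2))
E
```

```text
t 19.4 pos [ 0.5201 -0.218   0.1527] yaw -11.6 w 0.0741 q [-0.4   0.43  0.02  1.18  0.    1.38]
  need shift [ 0.581  0.22  -0.54 ] turn [-0.007 -0.01  -0.01 ]
```

Request:
jog_arm --pt "0.4 0.15 -0.35 -0.007 -0.01 -0.01" --pt "0.58 0.22 -0.54 -0.007 -0.01 -0.01" --pt "0.58 0.22 -0.54 -0.007 -0.01 -0.01" --pt "0.58 0.22 -0.54 -0.007 -0.01 -0.01"

```text
time: 19.88
tool_pos: [0.5664, -0.2794, 0.1323]
orientation: [-0.704, 0.704, -0.067, 0.068]
wrist_force: [0.3, 0.4, 0.1]
width: 0.074
```

```bash
python3 - <<'E'
from p import *
from m import *
s,R=cur();c=capture("wrist"); chocks(c,s); cv2.imwrite("pics/w10.png",c["pixels"][:,:,::-1])
go([0.566,-0.2825,0.03],Rdown(-11.2))
E
```

```text
chock [312. 241.] 4670 [ 5.650000e-01 -2.836000e-01  6.010000e-02  3.020000e-02  1.687927e+02] ztop 0.0168
chock [332. 344.] 3762 [ 0.5647 -0.3581  0.06    0.0312  1.0558] ztop 0.0168
t 19.9 pos [ 0.5666 -0.2795  0.1328] yaw -10.9 w 0.0739 q [-0.46  0.56  0.19  1.2   0.    1.3 ]
  need shift [-0.002  1.028 -0.03 ] turn [0.    0.006 0.003]
```

View pics/w10.png

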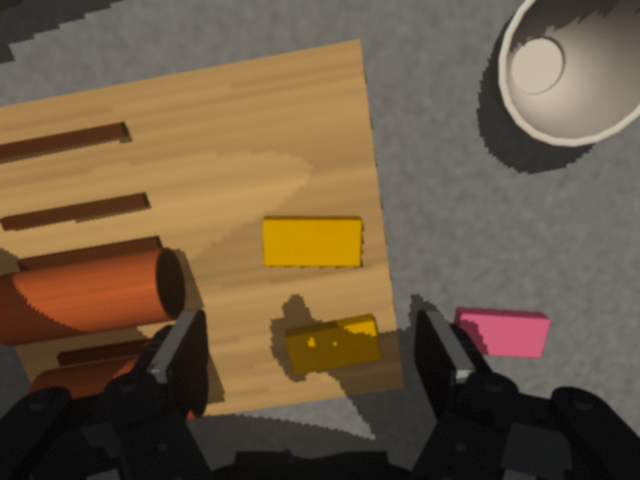

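Request:
jog_arm --pt "0 0.4 -0.03 0 0.006 0" --pt "0 0.9 -0.03 0 0.006 0" --pt "0 1 -0.03 0 0.006 0" --pt "0 1 -0.03 0 0.006 0"

```text
time: 20.42
tool_pos: [0.5669, -0.2836, 0.0332]
orientation: [-0.703, 0.704, -0.069, 0.07]
wrist_force: [0.3, -0.3, 0.3]
width: 0.0743
```

```bash
python3 - <<'E'
from p import *
go([0.566,-0.283,0.0205],Rdown(-11.2))
E
```

```text
t 20.4 pos [ 0.5669 -0.2836  0.0332] yaw -11.3 w 0.0743 q [-0.46  0.66  0.08  0.99 -0.    1.3 ]
  need shift [-0.01   0.127  0.005] turn [ 0.001 -0.002  0.003]
```

Request:
jog_arm --pt "-0.01 0.08 0 0 0 0" --pt "-0.01 0.12 0 0 0 0" --pt "-0.01 0.12 0 0 0 0"

```text
time: 20.8
tool_pos: [0.5662, -0.2843, 0.021]
orientation: [-0.703, 0.704, -0.068, 0.071]
wrist_force: [-0.5, 0.1, -0.1]
width: 0.0742
```

Request:
jog_arm --pt "0 0 0 0 0 0" --pt "0 0 0 0 0 0" --pt "0 0 0 0 0 0" --pt "0 0 0 0 0 0" --fingers 50 --newtons 50

```text
time: 21.3
tool_pos: [0.5666, -0.2846, 0.0216]
orientation: [-0.703, 0.704, -0.068, 0.071]
wrist_force: [-1.6, -0.8, 6.1]
width: 0.058
```

Request:
jog_arm --pt "0 -0.3 0 0 0 0" --pt "0 -0.9 0 0 0 0" --pt "0 -1 0 0 0 0"

```text
time: 21.68
tool_pos: [0.5683, -0.2853, 0.1251]
orientation: [-0.702, 0.705, -0.066, 0.074]
wrist_force: [0.2, 0.3, -0.8]
width: 0.0581
```

```bash
python3 - <<'E'
from p import *
R=Rdown(100.2,'b');go(bw(-0.03,0,0)-R[:,1]*.07,R)
c=capture("wrist"); cv2.imwrite("pics/w11.png",c["pixels"][::2,::2,::-1])
E
```

```text
t 21.7 pos [ 0.5683 -0.2853  0.1251] yaw -11.3 w 0.0581 q [-0.47  0.57  0.18  1.17 -0.    1.3 ]
  need shift [-1.055  0.2    2.492] turn [-0.057 -2.476 -0.103]
```

View pics/w11.png

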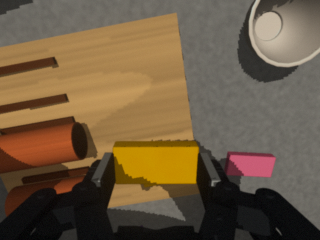

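Request:
jog_arm --pt "-0.1 -0.1 0.3 0 -0.2 0" --pt "-0.2 -0.1 0.6 0 -0.42 0" --pt "-0.3 -0.1 0.9 0 -0.64 0" --pt "-0.3 -0.1 1 0 -0.83 0" --pt "-0.3 -0.1 1 0 -0.83 0"

```text
time: 22.35
tool_pos: [0.5547, -0.1788, 0.1283]
orientation: [-0.689, 0.689, 0.159, -0.16]
wrist_force: [0.1, -0.4, -2.5]
width: 0.058
```

```bash
python3 - <<'E'
from p import *
R=Rdown(100.2,'b');go(bw(-0.03,0,0)-R[:,1]*.07,R)
E
```

```text
t 22.4 pos [ 0.5547 -0.1788  0.1283] yaw 26.0 w 0.058 q [-0.31  0.48  0.03  1.13 -0.    0.81]
  need shift [0.329 0.251 1.602] turn [-0.096 -1.647 -0.073]
```

Request:
jog_arm --pt "0.1 0 0.3 0 -0.2 0" --pt "0.15 0 0.6 0 -0.42 0" --pt "0.2 0 0.9 0 -0.64 0" --pt "0.2 0 1 0 -0.83 0" --pt "0.2 0 1 0 -0.83 0"

```text
time: 22.98
tool_pos: [0.5292, -0.0814, 0.1292]
orientation: [-0.602, 0.603, 0.37, -0.371]
wrist_force: [1.0, -0.4, -1.7]
width: 0.0579
```

```bash
python3 - <<'E'
from p import *
R=Rdown(100.2,'b');go(bw(-0.03,0,0)-R[:,1]*.06,R)
E
```

```text
t 23.0 pos [ 0.5292 -0.0814  0.1292] yaw 63.2 w 0.0579 q [-0.15  0.39 -0.1   1.08 -0.    0.32]
  need shift [0.482 0.359 0.405] turn [-0.106 -0.822 -0.038]
```

Request:
jog_arm --pt "0.2 0 0.15 -0.02 -0.2 0" --pt "0.35 0.1 0.3 -0.05 -0.42 -0.01" --pt "0.48 0.2 0.4 -0.08 -0.64 -0.02" --pt "0.48 0.3 0.4 -0.1 -0.82 -0.04" --pt "0.48 0.36 0.4 -0.106 -0.82 -0.04" --pt "0.48 0.36 0.4 -0.106 -0.82 -0.04"

```text
time: 23.72
tool_pos: [0.5156, -0.0214, 0.0934]
orientation: [-0.434, 0.474, 0.566, -0.517]
wrist_force: [-0.2, -0.2, -0.8]
width: 0.058
```

```bash
python3 - <<'E'
from p import *
R=Rdown(100.2,'b');go(bw(-0.03,0,0)-R[:,1]*.0156,R)
c=capture("wrist"); cv2.imwrite("pics/w12.png",c["pixels"][::2,::2,::-1])
E
```

```text
t 23.7 pos [ 0.5156 -0.0214  0.0934] yaw 100.0 w 0.058 q [-0.05  0.33 -0.3   0.86  0.02 -0.23]
  need shift [0.012 0.446 0.006] turn [ 0.001 -0.004  0.002]
```

View pics/w12.png

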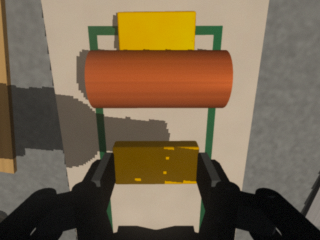

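Good. Lower.

Request:
jog_arm --pt "0.01 0.2 0 0 0 0" --pt "0.01 0.37 0 0 0 0" --pt "0.01 0.41 0 0 0 0" --pt "0.01 0.43 0 0 0 0" --pt "0.01 0.43 0 0 0 0"

```text
time: 24.4
tool_pos: [0.5201, -0.019, 0.0518]
orientation: [-0.432, 0.473, 0.567, -0.517]
wrist_force: [-1.0, 0.5, -1.3]
width: 0.0582
```

Request:
jog_arm --pt "0 0.015 0 0 0 0" --pt "0 0.015 0 0 0 0" --pt "0 0.015 0 0 0 0"

```text
time: 24.78
tool_pos: [0.5197, -0.0189, 0.0499]
orientation: [-0.432, 0.473, 0.567, -0.518]
wrist_force: [0.2, 0.6, -1.7]
width: 0.058
```

```bash
python3 - <<'E'
from p import *
R=Rdown(100.2,'b');go(bw(-0.03,0,0)-R[:,1]*.0156,R); print(read_state()['wrist_force'])
E
```

```text
t 24.8 pos [ 0.5197 -0.0189  0.0499] yaw 100.3 w 0.058 q [-0.05  0.4  -0.34  0.75  0.02 -0.23]
  need shift [-0.004  0.009  0.012] turn [0.004 0.002 0.002]
[ 0.17794382  0.62457906 -1.73347584]
```

Request:
jog_arm --pt "0 0.015 0.01 0 0 0" --pt "0 0.02 0.01 0 0 0" --pt "0 0.02 0.01 0 0 0"

```text
time: 25.15
tool_pos: [0.5196, -0.019, 0.0492]
orientation: [-0.432, 0.473, 0.568, -0.517]
wrist_force: [-3.3, -0.5, 8.1]
width: 0.0581
```

Request:
jog_arm --pt "0 0 0 0 0 0" --pt "0 0 0 0 0 0" --pt "0 -0.02 0 0 0 0" --fingers 74

```text
time: 25.52
tool_pos: [0.5184, -0.0191, 0.0494]
orientation: [-0.433, 0.472, 0.567, -0.518]
wrist_force: [0.9, 1.0, -0.4]
width: 0.074
```

Request:
jog_arm --pt "0 -0.3 0 0 0 0" --pt "0 -0.9 0 0 0 0" --pt "0 -1 0 0 0 0"

```text
time: 25.9
tool_pos: [0.5126, -0.021, 0.1536]
orientation: [-0.43, 0.475, 0.569, -0.516]
wrist_force: [-0.3, -0.3, 0.3]
width: 0.0737
```

```bash
python3 - <<'E'
from p import *
from m import *
print(inb(read_state()['tool_pos']))
s,R=cur();c=capture("wrist"); chocks(c,s); tubes(c,s); cv2.imwrite("pics/w13.png",c["pixels"][::2,::2,::-1])
go([0.431,-0.288,0.15],Rdown(88.8))
E
```

```text
[-0.03756211 -0.00037136]
chock [311.  64.] 6548 [ 4.275000e-01 -3.710000e-02  6.010000e-02  2.680000e-02  1.002904e+02] ztop 0.0363
chock [312. 231.] 4867 [ 5.174000e-01 -1.990000e-02  5.950000e-02  2.990000e-02  1.002474e+02] ztop 0.0443
tube [24. 45.] 1346 [ 4.480000e-01 -1.974000e-01  4.800000e-02  9.700000e-03  1.781439e+02] ztop 0.0124
tube [313. 136.] 10036 [ 4.61200e-01 -2.97000e-02  1.00300e-01  2.76000e-02  9.94793e+01] ztop 0.0721
tube [633. 399.] 275 [6.07000e-01 2.34900e-01 4.12000e-02 1.16000e-02 2.79561e+01] ztop 0.034
t 25.9 pos [ 0.512 -0.021  0.153] yaw 100.3 w 0.0738 q [-0.05  0.26 -0.23  0.99  0.02 -0.23]
  need shift [-2.482 -0.092  1.272] turn [0.123 0.256 0.012]
```

View pics/w13.png

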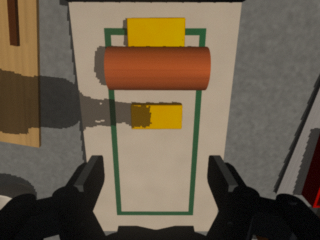

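Request:
jog_arm --pt "-0.5 -0.06 0.25 0.06 0.13 0" --pt "-1 -0.06 0.5 0.12 0.25 0" --pt "-1 -0.06 0.5 0.12 0.25 0" --fingers 56

```text
time: 26.32
tool_pos: [0.4769, -0.1309, 0.1489]
orientation: [0.51, -0.501, -0.495, 0.494]
wrist_force: [0.1, 0.1, -0.4]
width: 0.0559
```

Request:
jog_arm --pt "-0.5 0 0.2 0 0 0" --pt "-0.8 0 0.4 0 0 0" --pt "-0.8 0 0.4 0 0 0"

```text
time: 26.7
tool_pos: [0.4353, -0.208, 0.1488]
orientation: [0.509, -0.5, -0.496, 0.495]
wrist_force: [0.5, 0.0, -0.0]
width: 0.0557
```

```bash
python3 - <<'E'
from p import *
go([0.430,-0.288,0.15],Rdown(88.8))
E
```

```text
t 26.7 pos [ 0.4353 -0.208   0.1488] yaw 88.9 w 0.0557 q [-0.45  0.28 -0.2   1.1   0.01 -0.43]
  need shift [-0.8   -0.02   0.039] turn [-0.01   0.003  0.014]
```

Request:
jog_arm --pt "-0.5 -0.02 0.04 -0.01 0 0.014" --pt "-0.8 -0.02 0.04 -0.01 0 0.014" --pt "-0.8 -0.02 0.04 -0.01 0 0.014" --pt "-0.8 -0.02 0.04 -0.01 0 0.014"

```text
time: 27.2
tool_pos: [0.4318, -0.2859, 0.1506]
orientation: [-0.503, 0.504, 0.497, -0.496]
wrist_force: [-0.6, -0.5, -0.4]
width: 0.0562
```

```bash
python3 - <<'E'
from p import *
from m import *
s,R=cur();c=capture("wrist"); tubes(c,s); cv2.imwrite("pics/w14.png",c["pixels"][::2,::2,::-1])
c=capture("scene"); tubes(c)
go([0.430,-0.288,0.055],Rdown(88.8))
E
```

```text
tube [196. 224.] 6710 [ 4.24900e-01 -3.57800e-01  1.00500e-01  2.69000e-02  1.78582e+02] ztop 0.0495
tube [308. 230.] 6657 [ 4.286000e-01 -2.885000e-01  1.009000e-01  2.710000e-02  1.780029e+02] ztop 0.0496
tube [383. 213.] 1698 [ 4.262000e-01 -2.395000e-01  9.030000e-02  8.700000e-03  1.789233e+02] ztop 0.0122
tube [448. 213.] 1652 [ 4.269000e-01 -1.975000e-01  9.020000e-02  8.700000e-03  1.790377e+02] ztop 0.0122
tube [438. 202.] 238 [ 0.5609  0.2753  0.1109  0.0152 13.4747] ztop 0.1023
tube [313. 212.] 386 [ 4.66600e-01 -2.85000e-02  9.87000e-02  3.36000e-02  9.99559e+01] ztop 0.0756
tube [498. 224.] 219 [ 0.6902  0.3517  0.0984  0.0198 11.3386] ztop 0.0644
tube [489. 236.] 470 [ 0.7078  0.3159  0.0969  0.0356 12.5664] ztop 0.0641
tube [208. 247.] 408 [ 4.310000e-01 -2.856000e-01  1.035000e-01  3.370000e-02  1.796338e+02] ztop 0.0533
tube [179. 257.] 430 [ 0.4271 -0.3556  0.1022  0.0332  0.434 ] ztop 0.0535
t 27.3 pos [ 0.4318 -0.2859  0.1509] yaw 89.2 w 0.056 q [-0.59  0.33 -0.12  1.11  0.   -0.57]
  need shift [-0.021  0.959  0.019] turn [ 0.002  0.009 -0.001]
```

View pics/w14.png

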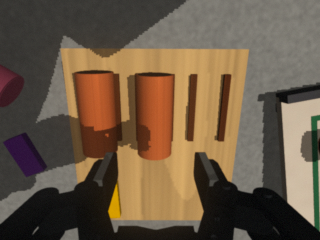

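Request:
jog_arm --pt "-0.02 0.3 0.02 0 0 0" --pt "-0.02 0.8 0.02 0 0 0" --pt "-0.02 0.96 0.02 0 0 0" --pt "-0.02 0.96 0.02 0 0 0"

```text
time: 27.8
tool_pos: [0.4289, -0.2878, 0.0539]
orientation: [0.504, -0.503, -0.496, 0.496]
wrist_force: [0.0, -0.2, 0.3]
width: 0.0557
```

Request:
jog_arm --pt "0 0.12 0 0 0 0" --pt "0 0.19 0 0 0 0" --pt "0 0.19 0 0 0 0" --pt "0 0.19 0 0 0 0"

```text
time: 28.3
tool_pos: [0.4301, -0.2899, 0.0367]
orientation: [-0.503, 0.505, 0.496, -0.496]
wrist_force: [-0.1, -1.0, 0.6]
width: 0.0559
```

```bash
python3 - <<'E'
from p import *
go([0.430,-0.288,0.0365],Rdown(88.8)); print(read_state()['wrist_force'])
c=capture("wrist"); cv2.imwrite("pics/w15.png",c["pixels"][::2,::2,::-1])
E
```

```text
t 28.3 pos [ 0.4301 -0.2899  0.0367] yaw 89.1 w 0.0559 q [-0.59  0.46 -0.27  0.84 -0.   -0.58]
  need shift [0.019 0.002 0.001] turn [ 0.004  0.006 -0.002]
[-0.14172883 -1.0311205   0.58321318]
```

View pics/w15.png

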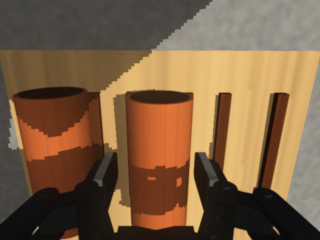

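Request:
jog_arm --pt "0 0 0 0 0 0" --pt "0 0 0 0 0 0" --pt "0 0 0 0 0 0" --pt "0 0 0 0 0 0" --fingers 36 --newtons 50

```text
time: 28.85
tool_pos: [0.4302, -0.2897, 0.037]
orientation: [-0.503, 0.505, 0.496, -0.496]
wrist_force: [-0.7, 1.4, 6.2]
width: 0.042
```

Request:
jog_arm --pt "0 -0.2 0 0 0 0" --pt "0 -0.7 0 0 0 0" --pt "0 -0.9 0 0 0 0" --pt "0 -0.9 0 0 0 0"

```text
time: 29.35
tool_pos: [0.4306, -0.2903, 0.1276]
orientation: [-0.502, 0.506, 0.496, -0.496]
wrist_force: [0.2, 0.0, -2.4]
width: 0.0422
```

```bash
python3 - <<'E'
from p import *
R=Rdown(10.2,'b'); go(bw(0.007,0)-R[:,1]*0.06,R); print(read_state()['wrist_force'])
c=capture("wrist"); cv2.imwrite("pics/w16.png",c["pixels"][::2,::2,::-1])
E
```

```text
t 29.4 pos [ 0.4306 -0.2903  0.1276] yaw 89.1 w 0.0422 q [-0.59  0.36 -0.16  1.05 -0.   -0.58]
  need shift [ 2.786  0.308 -1.16 ] turn [-0.068  1.752 -0.092]
[ 0.18889563  0.02203775 -2.39622189]
```

View pics/w16.png

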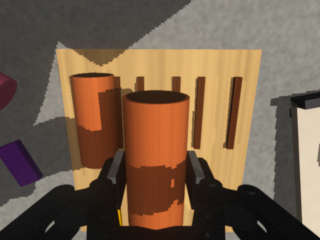

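Request:
jog_arm --pt "0.5 0 -0.2 0 0 0" --pt "1 0 -0.4 0 0 0" --pt "1 0 -0.4 0 0 0"

```text
time: 29.78
tool_pos: [0.4709, -0.1866, 0.124]
orientation: [0.503, -0.502, -0.497, 0.498]
wrist_force: [-0.3, -1.4, -2.6]
width: 0.0422
```

Request:
jog_arm --pt "0.3 0 -0.1 0 0.2 0" --pt "0.6 0 -0.2 0 0.4 0" --pt "0.9 0 -0.3 0 0.6 0" --pt "1 0 -0.4 0 0.8 0" --pt "1 0 -0.4 0 0.88 0" --pt "1 0 -0.4 0 0.88 0"

```text
time: 30.52
tool_pos: [0.5117, -0.0912, 0.1245]
orientation: [-0.642, 0.642, 0.295, -0.297]
wrist_force: [-1.2, -0.2, -2.4]
width: 0.0424
```

```bash
python3 - <<'E'
from p import *
R=Rdown(10.2,'b'); go(bw(0.007,0)-R[:,1]*0.06,R); print(read_state()['wrist_force'])
E
```

```text
t 30.5 pos [ 0.5117 -0.0912  0.1245] yaw 49.5 w 0.0424 q [-0.18  0.36 -0.15  1.06 -0.    0.53]
  need shift [0.846 0.28  0.203] turn [-0.037  0.873 -0.109]
[-1.20022992 -0.19540746 -2.37598345]
```

Request:
jog_arm --pt "0.25 0 0.06 -0.01 0.2 -0.02" --pt "0.5 0 0.12 -0.02 0.4 -0.05" --pt "0.75 0.05 0.2 -0.03 0.6 -0.08" --pt "0.85 0.15 0.2 -0.04 0.8 -0.1" --pt "0.85 0.28 0.2 -0.04 0.87 -0.109" --pt "0.85 0.28 0.2 -0.04 0.87 -0.109"

```text
time: 31.28
tool_pos: [0.5509, -0.0138, 0.0961]
orientation: [0.706, -0.702, -0.094, 0.033]
wrist_force: [0.1, -0.8, -1.0]
width: 0.0419
```

```bash
python3 - <<'E'
from p import *
R=Rdown(10.2,'b'); go(bw(0.007,0)-R[:,1]*0.031,R); print(read_state()['wrist_force'])
c=capture("wrist"); cv2.imwrite("pics/w17.png",c["pixels"][::2,::2,::-1])
E
```

```text
t 31.3 pos [ 0.5509 -0.0138  0.0961] yaw 10.4 w 0.0419 q [-0.03  0.39 -0.2   0.9   0.02  1.36]
  need shift [0.004 0.288 0.001] turn [ 0.002  0.004 -0.001]
[ 0.09991684 -0.84865852 -1.02122268]
```

View pics/w17.png

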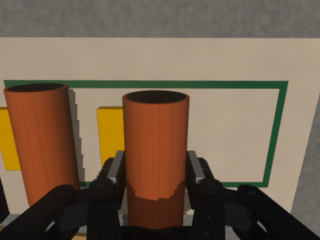

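Request:
jog_arm --pt "0 0.12 0 0 0 0" --pt "0 0.22 0 0 0 0" --pt "0 0.25 0 0 0 0" --pt "0 0.27 0 0 0 0" --pt "0 0.27 0 0 0 0"

```text
time: 31.95
tool_pos: [0.5555, -0.0129, 0.0713]
orientation: [0.705, -0.702, -0.096, 0.031]
wrist_force: [-0.2, 0.5, -2.3]
width: 0.0421
```

Request:
jog_arm --pt "0 0.02 0 0 0 0" --pt "0 0.02 0 0 0 0" --pt "0 0.02 0 0 0 0"

```text
time: 32.33
tool_pos: [0.5556, -0.0128, 0.0694]
orientation: [0.705, -0.702, -0.096, 0.031]
wrist_force: [0.5, 0.3, -2.4]
width: 0.042
```

```bash
python3 - <<'E'
from p import *
R=Rdown(10.2,'b'); go(bw(0.006,0)-R[:,1]*0.031,R); print(read_state()['wrist_force'])
E
```

```text
t 32.3 pos [ 0.5556 -0.0128  0.0694] yaw 10.3 w 0.042 q [-0.03  0.43 -0.22  0.83  0.02  1.36]
  need shift [-0.031  0.017 -0.   ] turn [0.003 0.003 0.005]
[ 0.49151888  0.31160557 -2.41258556]
```

Request:
jog_arm --pt "-0.02 0.02 0 0 0 0" --pt "-0.02 0.03 0 0 0 0" --pt "-0.02 0.03 0 0 0 0"

```text
time: 32.7
tool_pos: [0.5546, -0.0131, 0.0678]
orientation: [0.705, -0.702, -0.097, 0.03]
wrist_force: [-2.3, 1.8, 7.4]
width: 0.0422
```

Request:
jog_arm --pt "0 0 0 0 0 0" --pt "0 0 0 0 0 0" --pt "0 0 0 0 0 0" --fingers 50

```text
time: 33.08
tool_pos: [0.5538, -0.0132, 0.066]
orientation: [0.705, -0.702, -0.096, 0.031]
wrist_force: [-0.4, -0.2, -0.1]
width: 0.05
```

Request:
jog_arm --pt "0 -0.05 0 0 0 0" --pt "0 -0.15 0 0 0 0" --pt "0 -0.35 0 0 0 0" --pt "0 -0.7 0 0 0 0" --pt "0 -1 0 0 0 0" --pt "0 -1 0 0 0 0" --fingers 56

```text
time: 33.83
tool_pos: [0.547, -0.0147, 0.1695]
orientation: [0.705, -0.702, -0.098, 0.029]
wrist_force: [-0.6, -0.1, 0.1]
width: 0.0555
```

```bash
python3 - <<'E'
from p import *
from m import *
s,R=cur();c=capture("wrist"); tubes(c,s);chocks(c,s); cv2.imwrite("pics/w18.png",c["pixels"][::2,::2,::-1])
go([0.566,-0.357,0.13],Rdown(0.8))
c=capture("side"); cv2.imwrite("pics/s18.png",cv2.resize(c["pixels"][160:320,210:420],(800,600),interpolation=cv2.INTER_CUBIC)[:,:,::-1])
E
```

```text
tube [145. 238.] 7507 [ 4.623000e-01 -2.910000e-02  1.006000e-01  2.820000e-02  1.000374e+02] ztop 0.0721
tube [301. 239.] 7184 [ 5.50400e-01 -1.41000e-02  1.01100e-01  2.68000e-02  1.00986e+02] ztop 0.0801
chock [ 88. 230.] 2951 [ 4.239000e-01 -3.680000e-02  5.960000e-02  2.030000e-02  1.002624e+02] ztop 0.0361
chock [243. 228.] 3917 [ 5.163000e-01 -1.990000e-02  6.030000e-02  2.570000e-02  1.003055e+02] ztop 0.0443
t 33.9 pos [ 0.5458 -0.0146  0.1675] yaw 10.3 w 0.0563 q [-0.04  0.31 -0.12  1.05  0.02  1.36]
  need shift [-0.449  0.347 -3.404] turn [-0.005  0.211  0.121]
```

View pics/w18.png

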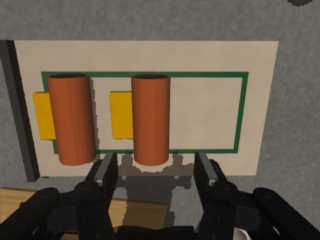

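View pics/s18.png

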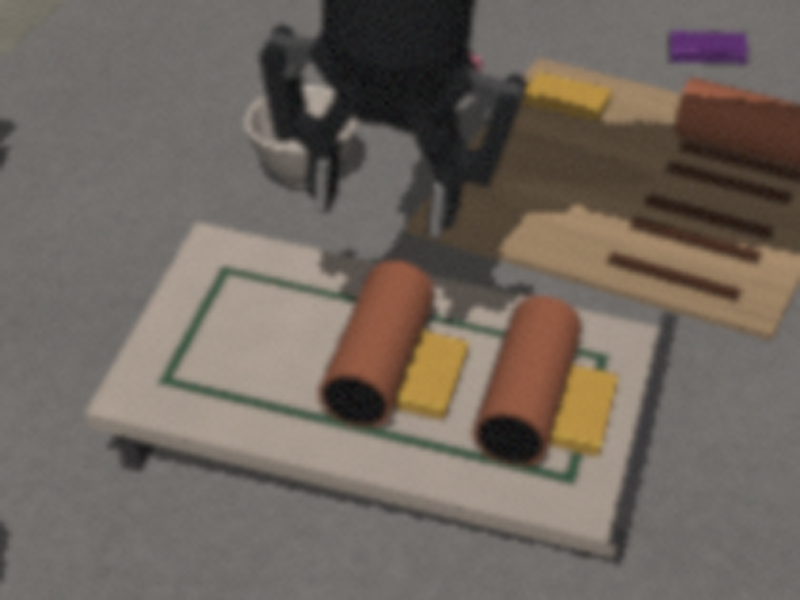

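Request:
jog_arm --pt "-0.1 0 -0.5 0 0.1 0.06" --pt "-0.15 0 -1 0 0.21 0.12" --pt "-0.15 0 -1 0 0.21 0.12" --fingers 74

```text
time: 34.3
tool_pos: [0.5478, -0.1185, 0.1626]
orientation: [0.709, -0.706, -0.001, 0.006]
wrist_force: [-0.7, 0.6, -0.1]
width: 0.0738
```

Request:
jog_arm --pt "0 0 -0.5 0 0 0" --pt "0 0 -1 0 0 0" --pt "0 0 -1 0 0 0"

```text
time: 34.67
tool_pos: [0.5487, -0.2177, 0.1626]
orientation: [0.709, -0.705, -0.002, 0.006]
wrist_force: [-0.6, 0.6, 0.5]
width: 0.0738
```

Request:
jog_arm --pt "0 0 -0.5 0 0 0" --pt "0 0.2 -1 0 0 0" --pt "0 0.2 -1 0 0 0"

```text
time: 35.05
tool_pos: [0.5493, -0.3162, 0.1404]
orientation: [0.71, -0.705, -0.002, 0.007]
wrist_force: [-0.8, 0.6, -0.2]
width: 0.0738
```

```bash
python3 - <<'E'
from p import *
go([0.566,-0.357,0.13],Rdown(0.8))
E
```

```text
t 35.0 pos [ 0.5493 -0.3162  0.1404] yaw 0.7 w 0.0738 q [-0.52  0.57  0.23  1.24  0.    1.04]
  need shift [ 0.163  0.1   -0.411] turn [-0.009 -0.002 -0.01 ]
```

Request:
jog_arm --pt "0.16 0.1 -0.41 -0.009 0 -0.01" --pt "0.16 0.1 -0.41 -0.009 0 -0.01" --pt "0.16 0.1 -0.41 -0.009 0 -0.01"

```text
time: 35.42
tool_pos: [0.5675, -0.354, 0.1331]
orientation: [-0.707, 0.707, 0.007, -0.005]
wrist_force: [-0.2, 0.5, 0.5]
width: 0.0741
```

```bash
python3 - <<'E'
from p import *
from m import *
s,R=cur();c=capture("wrist"); chocks(c,s); cv2.imwrite("pics/w19.png",c["pixels"][::2,::2,::-1])
go([0.566,-0.3575,0.03],Rdown(0.8))
E
```

```text
chock [308. 240.] 4669 [ 0.5647 -0.3579  0.06    0.0301  0.8388] ztop 0.0169
t 35.5 pos [ 0.5676 -0.3541  0.1335] yaw 1.0 w 0.0739 q [-0.56  0.64  0.32  1.25  0.    1.  ]
  need shift [-0.021  1.035 -0.032] turn [0.002 0.004 0.005]
```

View pics/w19.png

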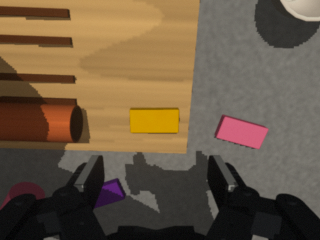

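Request:
jog_arm --pt "-0.02 0.4 -0.03 0 0 0" --pt "-0.02 0.9 -0.03 0 0 0" --pt "-0.02 1 -0.03 0 0 0" --pt "-0.02 1 -0.03 0 0 0"

```text
time: 35.98
tool_pos: [0.5662, -0.3586, 0.034]
orientation: [-0.706, 0.708, 0.007, -0.004]
wrist_force: [-0.8, -0.4, 0.4]
width: 0.0738
```

Request:
jog_arm --pt "0 0.08 0 0 0 0" --pt "0 0.12 0 0 0 0" --pt "0 0.12 0 0 0 0"

```text
time: 36.35
tool_pos: [0.5662, -0.3596, 0.0219]
orientation: [-0.706, 0.708, 0.007, -0.004]
wrist_force: [0.5, -0.0, 0.4]
width: 0.0741
```

Request:
jog_arm --pt "0 0 0 0 0 0" --pt "0 0 0 0 0 0" --pt "0 0 0 0 0 0" --pt "0 0 0 0 0 0" --fingers 50 --newtons 50

```text
time: 36.85
tool_pos: [0.5667, -0.36, 0.0225]
orientation: [-0.706, 0.708, 0.007, -0.003]
wrist_force: [-0.3, -0.2, 5.5]
width: 0.0579
```

Request:
jog_arm --pt "0 -0.3 0 0 0 0" --pt "0 -0.9 0 0 0 0" --pt "0 -1 0 0 0 0"

```text
time: 37.22
tool_pos: [0.568, -0.3607, 0.1262]
orientation: [-0.705, 0.71, 0.009, -0.001]
wrist_force: [1.1, -0.7, -2.0]
width: 0.0578
```

```bash
python3 - <<'E'
from p import *
R=Rdown(100.2,'b');go(bw(0.06,0,0)-R[:,1]*.07,R)
c=capture("wrist"); cv2.imwrite("pics/w20.png",c["pixels"][::2,::2,::-1])
E
```

```text
t 37.2 pos [ 0.568  -0.3607  0.1262] yaw 0.9 w 0.0578 q [-0.57  0.64  0.31  1.23  0.    0.99]
  need shift [0.397 0.132 3.558] turn [-0.062 -2.206 -0.093]
```

View pics/w20.png

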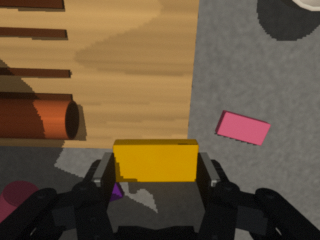

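Request:
jog_arm --pt "0 -0.1 0.5 0 0 0" --pt "0 -0.2 1 0 0 0" --pt "0 -0.2 1 0 0 0"

```text
time: 37.65
tool_pos: [0.5633, -0.2553, 0.1398]
orientation: [-0.707, 0.707, 0.007, -0.006]
wrist_force: [0.0, -0.3, -1.8]
width: 0.0579
```

Request:
jog_arm --pt "0 0 0.3 0 -0.2 0" --pt "0 0 0.6 0 -0.4 0" --pt "0.05 0 0.9 0 -0.6 0" --pt "0.1 0 1 0 -0.75 0" --pt "0.1 0 1 0 -0.75 0"

```text
time: 38.28
tool_pos: [0.5719, -0.1586, 0.1392]
orientation: [-0.674, 0.676, 0.211, -0.21]
wrist_force: [-0.1, 0.5, -1.4]
width: 0.058
```

```bash
python3 - <<'E'
from p import *
R=Rdown(100.2,'b');go(bw(0.06,0,0)-R[:,1]*.07,R)
E
```

```text
t 38.3 pos [ 0.5719 -0.1586  0.1392] yaw 34.6 w 0.058 q [-0.27  0.48  0.08  1.16 -0.    0.7 ]
  need shift [1.127 0.279 1.096] turn [-0.096 -1.457 -0.065]
```

Request:
jog_arm --pt "0.2 -0.1 0.2 0 -0.2 0" --pt "0.4 -0.1 0.4 0 -0.4 0" --pt "0.6 -0.1 0.6 0 -0.6 0" --pt "0.7 -0.1 0.7 0 -0.75 0" --pt "0.7 -0.1 0.7 0 -0.75 0"

```text
time: 38.9
tool_pos: [0.59, -0.0619, 0.1498]
orientation: [-0.584, 0.587, 0.397, -0.396]
wrist_force: [-0.2, -0.4, -1.6]
width: 0.0582
```

```bash
python3 - <<'E'
from p import *
R=Rdown(100.2,'b');go(bw(0.06,0,0)-R[:,1]*.06,R)
E
```

```text
t 38.9 pos [ 0.59   -0.0619  0.1498] yaw 68.2 w 0.0582 q [-0.1   0.48  0.09  1.19 -0.    0.28]
  need shift [0.585 0.486 0.091] turn [-0.104 -0.71  -0.034]
```

Request:
jog_arm --pt "0.2 0 0.03 -0.02 -0.2 0" --pt "0.4 0.05 0.06 -0.05 -0.4 -0.01" --pt "0.58 0.15 0.09 -0.08 -0.6 -0.02" --pt "0.58 0.3 0.09 -0.104 -0.71 -0.034" --pt "0.58 0.48 0.09 -0.104 -0.71 -0.034" --pt "0.58 0.48 0.09 -0.104 -0.71 -0.034"

```text
time: 39.65
tool_pos: [0.6017, -0.0061, 0.1006]
orientation: [-0.435, 0.473, 0.564, -0.519]
wrist_force: [-0.8, 0.2, -2.2]
width: 0.0578
```

```bash
python3 - <<'E'
from p import *
R=Rdown(100.2,'b');go(bw(0.06,0,0)-R[:,1]*.0165,R)
c=capture("wrist"); cv2.imwrite("pics/w21.png",c["pixels"][::2,::2,::-1])
E
```

```text
t 39.6 pos [ 0.6017 -0.0061  0.1006] yaw 100.1 w 0.0578 q [-0.02  0.48 -0.05  0.97  0.02 -0.19]
  need shift [ 0.015  0.432 -0.021] turn [-0.004 -0.002  0.   ]
```

View pics/w21.png

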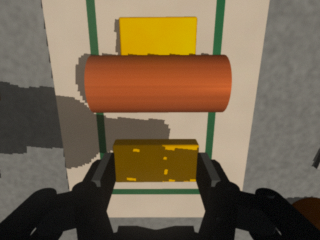

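Request:
jog_arm --pt "0.015 0.2 -0.02 0 0 0" --pt "0.015 0.35 -0.02 0 0 0" --pt "0.015 0.39 -0.02 0 0 0" --pt "0.015 0.42 -0.02 0 0 0" --pt "0.015 0.42 -0.02 0 0 0"

```text
time: 40.33
tool_pos: [0.6092, -0.0021, 0.0614]
orientation: [-0.432, 0.473, 0.567, -0.518]
wrist_force: [-0.4, -0.0, -0.9]
width: 0.0581
```

Request:
jog_arm --pt "0 0.015 0 0 0 0" --pt "0 0.015 0 0 0 0" --pt "0 0.015 0 0 0 0"

```text
time: 40.7
tool_pos: [0.6092, -0.002, 0.0598]
orientation: [-0.432, 0.473, 0.567, -0.518]
wrist_force: [-1.3, -0.0, -2.2]
width: 0.058
```

```bash
python3 - <<'E'
from p import *
R=Rdown(100.2,'b');go(bw(0.06,0,0)-R[:,1]*.0165,R);print(read_state()['wrist_force'])
E
```

```text
t 40.7 pos [ 0.6092 -0.002   0.0598] yaw 100.3 w 0.058 q [-0.01  0.53 -0.08  0.87  0.02 -0.19]
  need shift [-0.012  0.019  0.025] turn [ 0.002  0.003 -0.   ]
[-1.31811827 -0.04258506 -2.20701138]
```

Request:
jog_arm --pt "-0.01 0.015 0.02 0 0 0" --pt "-0.01 0.025 0.02 0 0 0" --pt "-0.01 0.025 0.02 0 0 0"

```text
time: 41.08
tool_pos: [0.6076, -0.0034, 0.058]
orientation: [-0.432, 0.473, 0.567, -0.518]
wrist_force: [-2.9, -1.0, 4.1]
width: 0.0581
```

Request:
jog_arm --pt "0 0.005 0 0 0 0" --pt "0 0.005 0 0 0 0" --pt "0 -0.02 0 0 0 0" --fingers 74

```text
time: 41.45
tool_pos: [0.6071, -0.0034, 0.0586]
orientation: [-0.432, 0.472, 0.566, -0.519]
wrist_force: [0.3, -0.8, 0.5]
width: 0.0744
```

Request:
jog_arm --pt "0 -0.3 0 0 0 0" --pt "0 -0.9 0 0 0 0" --pt "0 -1 0 0 0 0"

```text
time: 41.82
tool_pos: [0.6016, -0.0051, 0.1639]
orientation: [-0.43, 0.475, 0.569, -0.516]
wrist_force: [0.7, 1.1, -0.7]
width: 0.074
```

```bash
python3 - <<'E'
from p import *
from m import *
s,R=cur();c=capture("wrist"); chocks(c,s); tubes(c,s); cv2.imwrite("pics/w22.png",c["pixels"][::2,::2,::-1])
go([0.426,-0.3575,0.15],Rdown(88.8))
E
```

```text
chock [313.  64.] 6334 [ 5.166000e-01 -2.020000e-02  5.990000e-02  2.660000e-02  1.003182e+02] ztop 0.0443
chock [312. 227.] 4852 [ 6.049000e-01 -4.400000e-03  5.960000e-02  3.040000e-02  1.002658e+02] ztop 0.0521
tube [312. 135.] 9802 [ 5.49900e-01 -1.46000e-02  1.00500e-01  2.83000e-02  1.00292e+02] ztop 0.0801
tube [620. 394.] 187 [6.82300e-01 2.20000e-01 2.39000e-02 5.80000e-03 9.55102e+01] ztop 0.0692
t 41.9 pos [ 0.6009 -0.005   0.1631] yaw 100.3 w 0.074 q [-0.02  0.41  0.03  1.09  0.02 -0.2 ]
  need shift [-3.153 -0.091  2.356] turn [0.123 0.256 0.01 ]
```

View pics/w22.png

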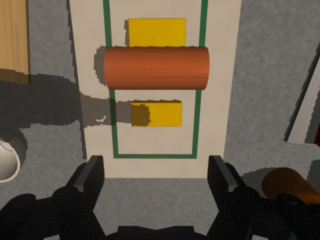

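Request:
jog_arm --pt "-0.5 -0.03 0.3 0.06 0.13 0" --pt "-1 -0.03 0.7 0.12 0.25 0" --pt "-1 -0.03 0.7 0.12 0.25 0" --fingers 56

```text
time: 42.25
tool_pos: [0.5454, -0.1189, 0.1533]
orientation: [0.51, -0.5, -0.494, 0.495]
wrist_force: [0.1, 0.4, 0.2]
width: 0.0559
```

Request:
jog_arm --pt "-0.5 0 0.4 0 0 0" --pt "-1 0 0.65 0 0 0" --pt "-1 0 0.65 0 0 0"

```text
time: 42.62
tool_pos: [0.4793, -0.2168, 0.1539]
orientation: [0.509, -0.501, -0.495, 0.495]
wrist_force: [0.3, 0.2, -0.2]
width: 0.0559
```

Request:
jog_arm --pt "-0.5 0 0.3 0 0 0" --pt "-0.9 0 0.5 0 0 0" --pt "-0.9 0 0.5 0 0 0"

```text
time: 43.0
tool_pos: [0.4294, -0.3049, 0.1538]
orientation: [0.508, -0.501, -0.496, 0.495]
wrist_force: [1.1, 0.7, 1.5]
width: 0.056
```

```bash
python3 - <<'E'
from p import *
go([0.427,-0.3575,0.15],Rdown(88.8))
E
```

```text
t 43.0 pos [ 0.4294 -0.3049  0.1538] yaw 89.0 w 0.056 q [-0.62  0.36 -0.08  1.14  0.   -0.6 ]
  need shift [-0.526  0.034  0.014] turn [-0.009  0.004  0.011]
```

Request:
jog_arm --pt "-0.52 0.03 0.014 -0.009 0 0.011" --pt "-0.52 0.03 0.014 -0.009 0 0.011" --pt "-0.52 0.03 0.014 -0.009 0 0.011" --pt "-0.52 0.03 0.014 -0.009 0 0.011"

```text
time: 43.5
tool_pos: [0.4281, -0.3543, 0.1509]
orientation: [0.503, -0.503, -0.497, 0.497]
wrist_force: [0.2, -0.5, -0.4]
width: 0.0565
```

```bash
python3 - <<'E'
from p import *
from m import *
s,R=cur();c=capture("wrist"); tubes(c,s); cv2.imwrite("pics/w23.png",c["pixels"][::2,::2,::-1])
go([0.427,-0.3575,0.055],Rdown(88.8))
E
```

```text
tube [306. 230.] 6707 [ 4.249000e-01 -3.580000e-01  1.009000e-01  2.710000e-02  1.787599e+02] ztop 0.0495
tube [380. 217.] 1661 [ 4.250000e-01 -3.095000e-01  9.030000e-02  8.400000e-03  1.787467e+02] ztop 0.0122
tube [445. 217.] 1682 [ 4.254000e-01 -2.675000e-01  8.970000e-02  8.800000e-03  1.788608e+02] ztop 0.0122
tube [488. 217.] 1605 [ 4.264000e-01 -2.394000e-01  9.000000e-02  9.000000e-03  1.787682e+02] ztop 0.0123
tube [553. 218.] 1612 [ 4.271000e-01 -1.975000e-01  9.020000e-02  9.500000e-03  1.786752e+02] ztop 0.0122
t 43.5 pos [ 0.4281 -0.3545  0.1511] yaw 89.2 w 0.056 q [-0.69  0.41 -0.01  1.15  0.   -0.68]
  need shift [-0.03   0.961  0.011] turn [ 0.     0.009 -0.   ]
```

View pics/w23.png

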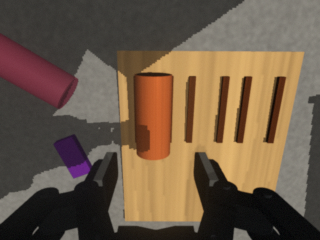

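Request:
jog_arm --pt "-0.03 0.3 0.01 0 0 0" --pt "-0.03 0.8 0.01 0 0 0" --pt "-0.03 0.96 0.01 0 0 0" --pt "-0.03 0.96 0.01 0 0 0"

```text
time: 44.05
tool_pos: [0.4261, -0.3581, 0.0545]
orientation: [0.504, -0.503, -0.496, 0.496]
wrist_force: [-1.4, -0.5, 0.2]
width: 0.0564
```

Request:
jog_arm --pt "0.01 0.12 0 0 0 0" --pt "0.01 0.19 0 0 0 0" --pt "0.01 0.19 0 0 0 0" --pt "0.01 0.19 0 0 0 0"

```text
time: 44.55
tool_pos: [0.4268, -0.3583, 0.0366]
orientation: [-0.503, 0.504, 0.496, -0.496]
wrist_force: [0.7, -0.4, -0.8]
width: 0.0561
```

```bash
python3 - <<'E'
from p import *
go([0.427,-0.358,0.0365],Rdown(88.8)); print(read_state()['wrist_force'])
c=capture("wrist"); cv2.imwrite("pics/w24.png",c["pixels"][::2,::2,::-1])
E
```

```text
t 44.5 pos [ 0.4268 -0.3583  0.0366] yaw 89.1 w 0.0561 q [-0.7   0.53 -0.16  0.89 -0.   -0.68]
  need shift [ 0.003  0.001 -0.002] turn [ 0.001  0.007 -0.001]
[ 0.67338924 -0.38138319 -0.7665843 ]
```

View pics/w24.png

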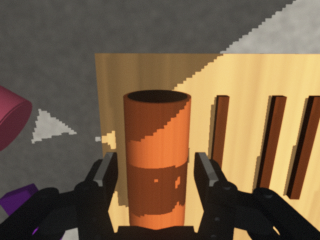

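Request:
jog_arm --pt "0 0 0 0 0 0" --pt "0 0 0 0 0 0" --pt "0 0 0 0 0 0" --pt "0 0 0 0 0 0" --fingers 36 --newtons 50

```text
time: 45.1
tool_pos: [0.427, -0.3585, 0.0369]
orientation: [-0.503, 0.505, 0.496, -0.496]
wrist_force: [-1.7, 0.5, 5.0]
width: 0.0425
```

Request:
jog_arm --pt "0 -0.2 0 0 0 0" --pt "0 -0.7 0 0 0 0" --pt "0 -1 0 0 0 0" --pt "0 -1 0 0 0 0"

```text
time: 45.6
tool_pos: [0.4278, -0.3591, 0.1383]
orientation: [-0.502, 0.506, 0.496, -0.496]
wrist_force: [0.2, 0.8, -2.9]
width: 0.0423
```

```bash
python3 - <<'E'
from p import *
R=Rdown(10.2,'b'); go(bw(0.097,0)-R[:,1]*0.06,R); print(read_state()['wrist_force'])
c=capture("wrist"); cv2.imwrite("pics/w25.png",c["pixels"][::2,::2,::-1])
E
```

```text
t 45.6 pos [ 0.4278 -0.3591  0.1383] yaw 89.1 w 0.0423 q [-0.7   0.42 -0.03  1.12 -0.   -0.68]
  need shift [ 3.647  0.336 -2.062] turn [-0.068  1.753 -0.093]
[ 0.24250049  0.76676152 -2.90874037]
```

View pics/w25.png

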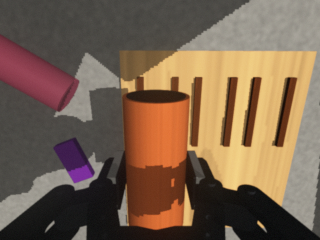

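Request:
jog_arm --pt "0.5 0 -0.3 0 0 0" --pt "1 0 -0.6 0 0 0" --pt "1 0 -0.6 0 0 0"

```text
time: 46.02
tool_pos: [0.4884, -0.2548, 0.1334]
orientation: [0.504, -0.501, -0.497, 0.498]
wrist_force: [0.1, -0.9, -1.9]
width: 0.0421
```

Request:
jog_arm --pt "0.5 0 -0.3 0 0 0" --pt "1 0 -0.6 0 0 0" --pt "1 0 -0.6 0 0 0"

```text
time: 46.4
tool_pos: [0.5501, -0.1569, 0.1339]
orientation: [0.503, -0.502, -0.497, 0.498]
wrist_force: [0.4, -0.1, -2.0]
width: 0.042
```

Request:
jog_arm --pt "0.3 0 -0.15 0 0.2 0" --pt "0.6 0 -0.3 0 0.4 0" --pt "0.9 0 -0.45 0 0.6 0" --pt "0.9 0 -0.5 0 0.8 0" --pt "0.9 0 -0.5 0 0.88 0" --pt "0.9 0 -0.5 0 0.88 0"

```text
time: 47.15
tool_pos: [0.5996, -0.0721, 0.1342]
orientation: [0.642, -0.642, -0.295, 0.297]
wrist_force: [-0.1, -0.7, -2.6]
width: 0.0419
```

```bash
python3 - <<'E'
from p import *
R=Rdown(10.2,'b'); go(bw(0.097,0)-R[:,1]*0.06,R); print(read_state()['wrist_force'])
E
```

```text
t 47.1 pos [ 0.5996 -0.0721  0.1342] yaw 49.5 w 0.0419 q [-0.12  0.51  0.11  1.17 -0.    0.59]
  need shift [0.827 0.298 0.177] turn [-0.039  0.872 -0.111]
[-0.0954936  -0.65814361 -2.59281454]
```

Request:
jog_arm --pt "0.25 0 0.05 -0.01 0.2 -0.02" --pt "0.5 0 0.1 -0.02 0.4 -0.05" --pt "0.75 0.05 0.17 -0.03 0.6 -0.08" --pt "0.83 0.15 0.18 -0.04 0.8 -0.1" --pt "0.83 0.29 0.18 -0.04 0.87 -0.11" --pt "0.83 0.29 0.18 -0.04 0.87 -0.11"

```text
time: 47.9
tool_pos: [0.6391, 0.0031, 0.1047]
orientation: [0.706, -0.701, -0.094, 0.034]
wrist_force: [-0.3, -0.2, -1.2]
width: 0.0424
```

```bash
python3 - <<'E'
from p import *
R=Rdown(10.2,'b'); go(bw(0.0965,0)-R[:,1]*0.031,R); print(read_state()['wrist_force'])
c=capture("wrist"); cv2.imwrite("pics/w26.png",c["pixels"][::2,::2,::-1])
E
```

```text
t 47.9 pos [0.6391 0.0031 0.1047] yaw 10.4 w 0.0424 q [-0.    0.54  0.07  1.02  0.01  1.39]
  need shift [ 0.001  0.295 -0.009] turn [ 0.001  0.004 -0.002]
[-0.28908978 -0.21299718 -1.21901336]
```

View pics/w26.png

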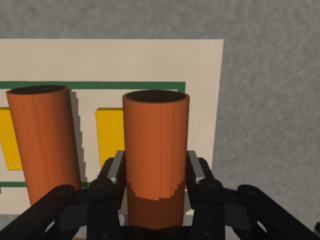

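Request:
jog_arm --pt "0 0.12 -0.01 0 0 0" --pt "0 0.22 -0.01 0 0 0" --pt "0 0.25 -0.01 0 0 0" --pt "0 0.28 -0.01 0 0 0" --pt "0 0.28 -0.01 0 0 0"

```text
time: 48.58
tool_pos: [0.6439, 0.0035, 0.079]
orientation: [0.706, -0.701, -0.096, 0.032]
wrist_force: [-0.2, -0.6, -1.9]
width: 0.0418
```

Request:
jog_arm --pt "-0.02 0.02 0 0 0 0" --pt "-0.02 0.02 0 0 0 0" --pt "-0.02 0.02 0 0 0 0"

```text
time: 48.95
tool_pos: [0.6422, 0.0032, 0.0772]
orientation: [0.706, -0.701, -0.096, 0.032]
wrist_force: [0.5, -0.5, -1.1]
width: 0.0418
```

```bash
python3 - <<'E'
from p import *
R=Rdown(10.2,'b'); go(bw(0.0955,0)-R[:,1]*0.031,R); print(read_state()['wrist_force'])
E
```

```text
t 49.0 pos [0.6422 0.0032 0.0772] yaw 10.3 w 0.0418 q [-0.    0.57  0.04  0.95  0.01  1.39]
  need shift [-0.017  0.018 -0.005] turn [0.002 0.003 0.005]
[ 0.47004106 -0.51588081 -1.06487524]
```

Request:
jog_arm --pt "-0.01 0.02 0 0 0 0" --pt "-0.01 0.03 0 0 0 0" --pt "-0.01 0.03 0 0 0 0"

```text
time: 49.32
tool_pos: [0.6419, 0.003, 0.0755]
orientation: [0.706, -0.701, -0.096, 0.031]
wrist_force: [-2.1, 0.2, 4.3]
width: 0.0422
```

Request:
jog_arm --pt "0 0.005 0 0 0 0" --pt "0 0.005 0 0 0 0" --pt "0 0.005 0 0 0 0" --fingers 50

```text
time: 49.7
tool_pos: [0.6415, 0.0031, 0.0732]
orientation: [0.706, -0.701, -0.095, 0.032]
wrist_force: [-0.8, 0.1, 1.0]
width: 0.0502
```

Request:
jog_arm --pt "0 -0.05 0 0 0 0" --pt "0 -0.15 0 0 0 0" --pt "0 -0.35 0 0 0 0" --pt "0 -0.7 0 0 0 0" --pt "0 -1 0 0 0 0" --pt "0 -1 0 0 0 0" --fingers 56

```text
time: 50.45
tool_pos: [0.6348, 0.0015, 0.1774]
orientation: [0.706, -0.701, -0.098, 0.029]
wrist_force: [0.5, 0.2, 0.3]
width: 0.0558
```

```bash
python3 - <<'E'
from p import *
from m import *
s,R=cur();c=capture("wrist"); tubes(c,s);chocks(c,s); cv2.imwrite("pics/w27.png",c["pixels"][::2,::2,::-1])
c=capture("scene"); tubes(c)
c=capture("side"); cv2.imwrite("pics/s27.png",cv2.resize(c["pixels"][160:320,210:420],(800,600),interpolation=cv2.INTER_CUBIC)[:,:,::-1])
E
```

```text
tube [ 19. 254.] 1175 [ 4.79200e-01 -4.38000e-02  6.79000e-02  1.13000e-02  9.15488e+01] ztop 0.0698
tube [148. 240.] 7511 [ 5.517000e-01 -1.380000e-02  1.012000e-01  2.720000e-02  1.007412e+02] ztop 0.0801
tube [300. 239.] 7190 [6.375000e-01 2.700000e-03 1.008000e-01 2.670000e-02 1.002022e+02] ztop 0.0878
tube [ 13. 421.] 236 [ 0.4489 -0.1967  0.0222  0.0105  4.1012] ztop 0.0125
chock [ 91. 230.] 2959 [ 5.133000e-01 -2.050000e-02  6.060000e-02  2.020000e-02  1.003692e+02] ztop 0.044
chock [242. 230.] 3899 [ 6.034000e-01 -4.300000e-03  6.020000e-02  2.580000e-02  1.004254e+02] ztop 0.052
tube [438. 202.] 231 [ 0.5599  0.2752  0.1129  0.0174 12.5263] ztop 0.1027
tube [313. 212.] 379 [ 4.66600e-01 -2.84000e-02  9.83000e-02  3.40000e-02  9.82083e+01] ztop 0.0757
tube [498. 223.] 209 [ 0.69    0.3518  0.0969  0.0206 11.9036] ztop 0.0643
tube [489. 236.] 453 [ 0.7069  0.3138  0.0945  0.0346 10.6624] ztop 0.0645
tube [334. 238.] 327 [ 5.559000e-01 -1.710000e-02  9.000000e-02  3.220000e-02  1.012776e+02] ztop 0.0841
tube [456. 261.] 65 [7.21500e-01 2.11400e-01 5.78000e-02 2.64000e-02 3.66567e+01] ztop 0.0701
tube [359. 264.] 431 [6.41800e-01 3.40000e-03 9.92000e-02 3.43000e-02 9.79527e+01] ztop 0.0911
```

View pics/w27.png

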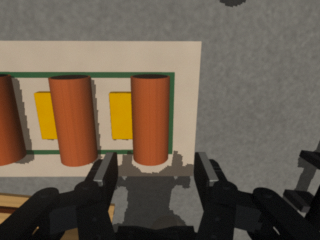

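View pics/s27.png

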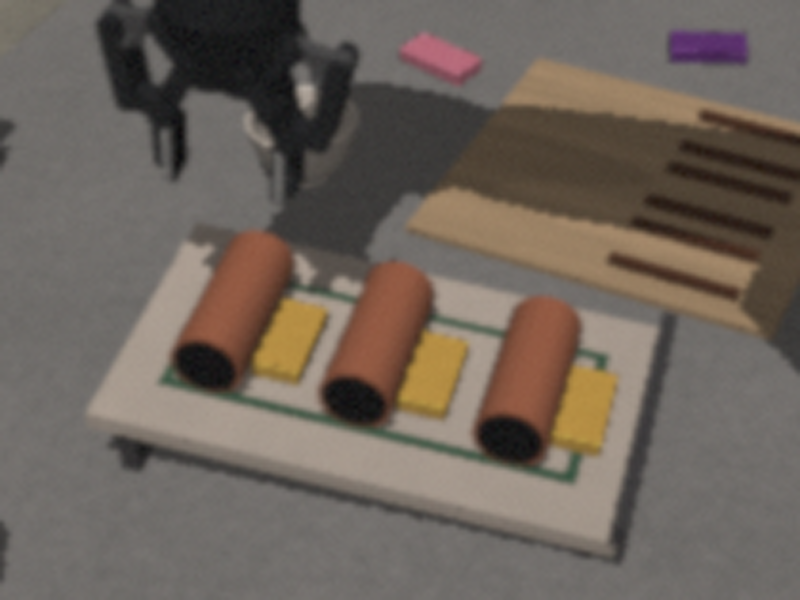

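```bash
python3 - <<'E'
from p import *
go([0.56,0.275,0.20],Rdown(102.5))
E
```

```text
t 50.6 pos [0.6321 0.0016 0.1725] yaw 10.3 w 0.0557 q [-0.    0.47  0.14  1.16  0.02  1.39]
  need shift [-0.193 -0.297  2.819] turn [ 0.093 -2.047  0.087]
```

Request:
jog_arm --pt "-0.05 -0.3 0.1 0 -0.2 0.03" --pt "-0.1 -0.35 0.5 0 -0.42 0.06" --pt "-0.1 -0.35 0.9 0.02 -0.63 0.1" --pt "-0.1 -0.35 1 0.03 -0.7 0.11" --pt "-0.1 -0.35 1 0.03 -0.7 0.11"

```text
time: 51.22
tool_pos: [0.601, 0.0985, 0.2051]
orientation: [-0.66, 0.661, 0.252, -0.253]
wrist_force: [-0.1, 0.1, 0.4]
width: 0.0561
```

```bash
python3 - <<'E'
from p import *
go([0.56,0.275,0.20],Rdown(102.5))
E
```

```text
t 51.2 pos [0.601  0.0985 0.2051] yaw 41.9 w 0.0561 q [ 0.16  0.48  0.24  1.34 -0.    1.  ]
  need shift [0.874 0.047 1.587] turn [ 0.    -1.346 -0.003]
```

Request:
jog_arm --pt "0.1 0 0.3 0 -0.2 0" --pt "0.25 0 0.6 0 -0.42 0" --pt "0.4 0 0.9 0 -0.63 0" --pt "0.4 0 0.9 0 -0.7 0" --pt "0.4 0 0.9 0 -0.7 0"

```text
time: 51.85
tool_pos: [0.5712, 0.1908, 0.2057]
orientation: [-0.567, 0.569, 0.422, -0.422]
wrist_force: [0.2, 0.6, 0.0]
width: 0.0561
```

```bash
python3 - <<'E'
from p import *
go([0.56,0.275,0.20],Rdown(102.5))
E
```

```text
t 51.9 pos [0.5712 0.1908 0.2057] yaw 73.2 w 0.0561 q [ 0.32  0.46  0.22  1.33 -0.    0.62]
  need shift [0.774 0.055 0.35 ] turn [ 0.002 -0.65  -0.003]
```

Request:
jog_arm --pt "0.2 0 0.1 0 -0.2 0" --pt "0.5 0 0.2 0 -0.42 0" --pt "0.77 0.05 0.35 0 -0.63 0" --pt "0.77 0.05 0.35 0 -0.65 0" --pt "0.77 0.05 0.35 0 -0.65 0"

```text
time: 52.48
tool_pos: [0.5602, 0.2741, 0.201]
orientation: [0.442, -0.444, -0.551, 0.551]
wrist_force: [-1.2, -0.9, -1.2]
width: 0.0556
```

```bash
cat >> m.py <<'E'
def bar(c,st=None,z0=0.088,box=(0.45,0.68,0.18,0.37)):
    P=pts(c,np.ones((480,640),bool),st)
    P=P[(P[:,2]>z0)&(P[:,2]<0.115)&(P[:,0]>box[0])&(P[:,0]<box[1])&(P[:,1]>box[2])&(P[:,1]<box[3])]
    if len(P)<20: print('none'); return
    T=P[P[:,2]>np.percentile(P[:,2],95)-0.005 ]
    m=np.median(T,0); T=T[np.hypot(*(T[:,:2]-m[:2]).T)<0.09]
    print('bar',len(T),rect(T),'z',np.round(np.percentile(T[:,2],[5,50,95]),4))
E
python3 - <<'E'
from p import *
from m import *
go([0.56,0.275,0.15],Rdown(102.5))
s,R=cur();c=capture("wrist"); cv2.imwrite("pics/w28.png",c["pixels"][:,:,::-1]); bar(c,s); pickle.dump((c,s),open("w28.pkl","wb"))
for n in ("scene","side"): c=pickle.load(open(n+"0.pkl","rb")); bar(c)
E
```

```text
t 52.5 pos [0.5602 0.2741 0.201 ] yaw 102.4 w 0.0556 q [ 0.46  0.51  0.28  1.34 -0.    0.24]
  need shift [0.011 0.51  0.001] turn [ 0.002 -0.002 -0.004]
bar 5349 [ 0.5564  0.2744  0.1157  0.016  12.3433] z [0.0968 0.0986 0.0998]
bar 204 [ 0.5583  0.276   0.1142  0.0188 11.3945] z [0.0985 0.1006 0.1041]
bar 521 [ 0.558   0.2768  0.1154  0.0171 12.6119] z [0.0963 0.0988 0.1007]
```

View pics/w28.png

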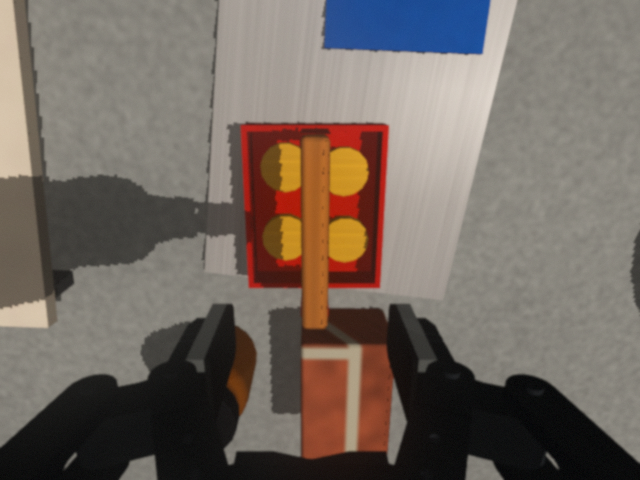

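Request:
jog_arm --pt "0.01 0.4 0.025 0 0 0" --pt "0.01 0.8 0.025 0 0 0" --pt "0.01 0.9 0.025 0 0 0" --pt "0.01 0.9 0.025 0 0 0" --fingers 46

```text
time: 53.02
tool_pos: [0.5578, 0.2746, 0.1115]
orientation: [0.442, -0.444, -0.551, 0.552]
wrist_force: [0.6, 0.8, 0.2]
width: 0.0459
```

```bash
python3 - <<'E'
from p import *
from m import *
go([0.5575,0.2752,0.086],Rdown(102.4))
s,R=cur();c=capture("wrist"); cv2.imwrite("pics/w29.png",c["pixels"][:,:,::-1]); bar(c,s)
c=capture("side"); cv2.imwrite("pics/s29.png",cv2.resize(c["pixels"][270:420,100:300],(800,600),interpolation=cv2.INTER_CUBIC)[:,:,::-1])
E
```

```text
t 53.0 pos [0.5578 0.2746 0.1115] yaw 102.5 w 0.0459 q [ 0.46  0.56  0.13  1.14 -0.    0.24]
  need shift [0.007 0.255 0.002] turn [ 0.002  0.002 -0.003]
bar 1428 [5.563000e-01 2.736000e-01 7.310000e-02 2.300000e-02 1.021477e+02] z [0.1063 0.1107 0.1146]
```

View pics/w29.png

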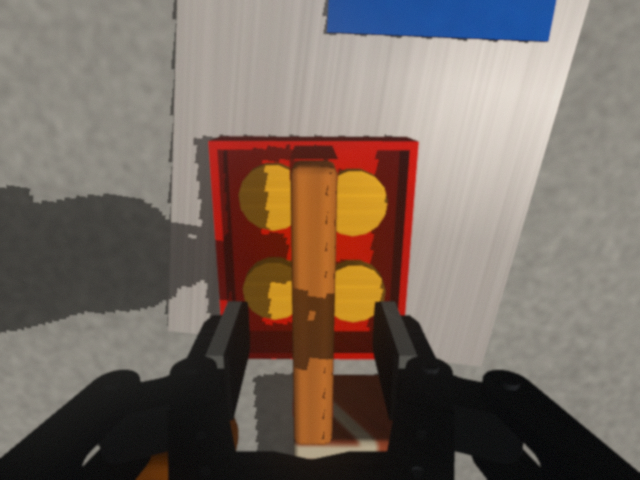

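View pics/s29.png

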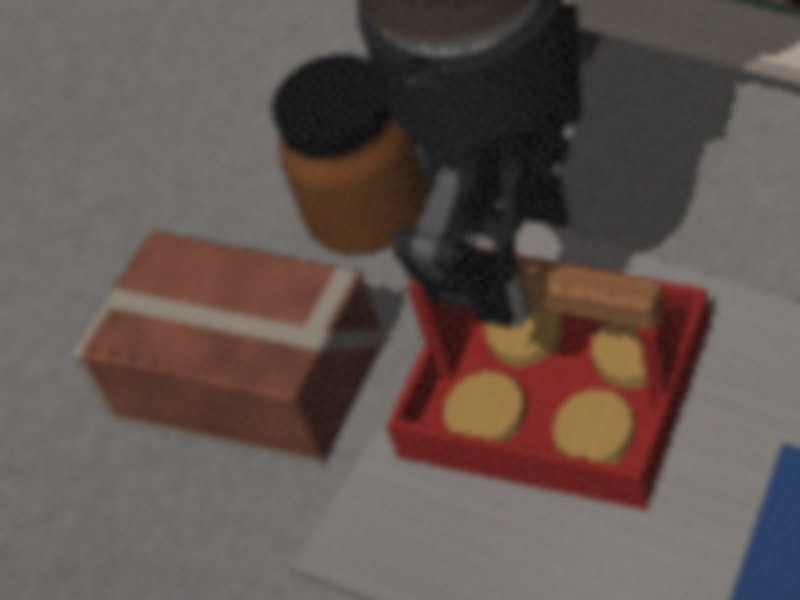

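Request:
jog_arm --pt "0.005 0.15 0 0 0 0" --pt "0.005 0.25 0 0 0 0" --pt "0.005 0.25 0 0 0 0"

```text
time: 53.5
tool_pos: [0.5565, 0.2755, 0.0849]
orientation: [0.441, -0.443, -0.551, 0.553]
wrist_force: [-0.5, -0.4, 0.7]
width: 0.0462
```

Request:
jog_arm --pt "0 0 0 0 0 0" --pt "0 0 0 0 0 0" --pt "0 0 0 0 0 0" --pt "0 0 0 0 0 0" --pt "0 0 0 0 0 0" --fingers 8 --newtons 80

```text
time: 54.12
tool_pos: [0.558, 0.2757, 0.0868]
orientation: [-0.441, 0.444, 0.552, -0.551]
wrist_force: [1.3, -2.3, 2.5]
width: 0.0147
```

```bash
python3 - <<'E'
from p import *
from m import *
go([0.5575,0.2752,0.126],Rdown(102.4)); print(read_state()['wrist_force'])
s,R=cur();c=capture("wrist"); cv2.imwrite("pics/w30.png",c["pixels"][::2,::2,::-1])
c=capture("side"); cv2.imwrite("pics/s30.png",cv2.resize(c["pixels"][270:420,100:300],(800,600),interpolation=cv2.INTER_CUBIC)[:,:,::-1])
E
```

```text
t 54.1 pos [0.558  0.2757 0.0868] yaw 102.6 w 0.0147 q [ 0.46  0.58  0.1   1.08 -0.    0.24]
  need shift [-0.005 -0.392  0.004] turn [ 0.004  0.004 -0.003]
[ 1.2855985  -2.26159895  2.4977921 ]
```

View pics/w30.png

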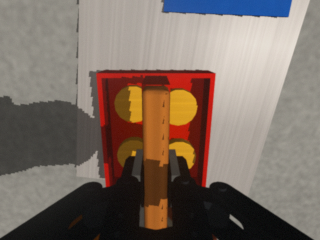

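View pics/s30.png

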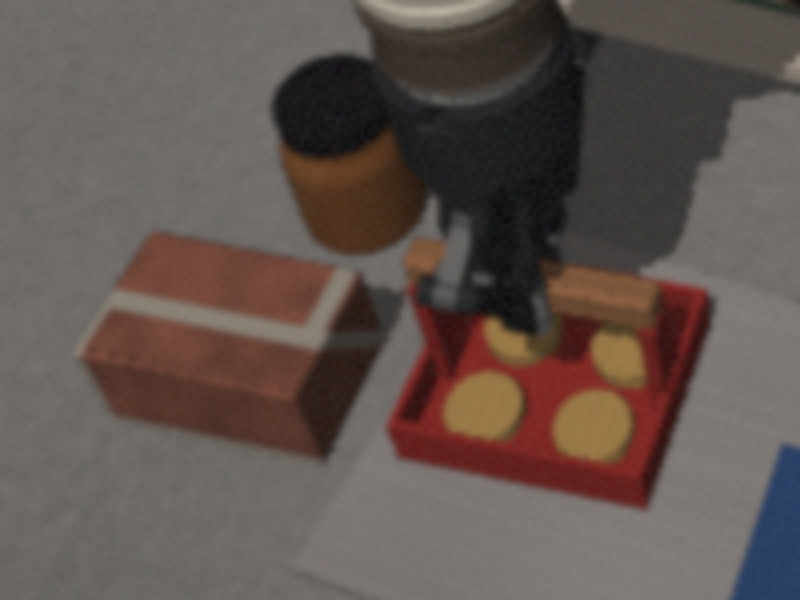

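Request:
jog_arm --pt "0 -0.05 0 0 0 0" --pt "0 -0.15 0 0 0 0" --pt "0 -0.25 0 0 0 0" --pt "0 -0.3 0 0 0 0" --pt "0 -0.3 0 0 0 0"

```text
time: 54.85
tool_pos: [0.5578, 0.2762, 0.1171]
orientation: [-0.441, 0.443, 0.552, -0.551]
wrist_force: [0.6, -0.8, -4.8]
width: 0.0144
```

```bash
python3 - <<'E'
from p import *
from m import *
go([0.3757,0.3000,0.12],Rdown(100.4)); print(read_state()['wrist_force'])
c=capture("side"); cv2.imwrite("pics/s31.png",c["pixels"][:,:,::-1])
c=capture("scene"); cv2.imwrite("pics/c31.png",c["pixels"][:,:,::-1]); tubes(c); chocks(c)
E
```

```text
t 54.9 pos [0.5578 0.2762 0.1171] yaw 102.6 w 0.0144 q [ 0.46  0.56  0.14  1.15 -0.    0.24]
  need shift [ 0.629 -0.036  1.725] turn [ 0.004  0.049 -0.002]
[ 0.63964531 -0.79288936 -4.82927368]
tube [442. 199.] 37 [5.97600e-01 2.78000e-01 4.70000e-02 2.11000e-02 3.35897e+01] ztop 0.1134
tube [313. 212.] 376 [ 4.67000e-01 -2.79000e-02  9.75000e-02  3.32000e-02  9.99499e+01] ztop 0.0755
tube [498. 224.] 226 [ 0.6906  0.3519  0.0958  0.0196 13.7636] ztop 0.0648
tube [489. 236.] 454 [ 0.7073  0.3145  0.0955  0.0352 11.996 ] ztop 0.0647
tube [336. 237.] 421 [ 5.545000e-01 -1.390000e-02  9.820000e-02  3.270000e-02  1.021817e+02] ztop 0.0834
tube [360. 263.] 501 [6.415000e-01 3.800000e-03 9.940000e-02 3.320000e-02 1.004174e+02] ztop 0.091
chock [437. 187.] 50 [5.27500e-01 2.84600e-01 3.48000e-02 1.99000e-02 1.70794e+02] ztop 0.0493
chock [427. 193.] 48 [0.5332 0.253  0.0297 0.0195 3.6319] ztop 0.0504
chock [453. 199.] 76 [5.762000e-01 3.007000e-01 3.520000e-02 2.120000e-02 1.313009e+02] ztop 0.0499
chock [302. 206.] 89 [ 4.25400e-01 -3.66000e-02  5.67000e-02  1.35000e-02  9.93664e+01] ztop 0.0375
chock [443. 208.] 47 [5.895000e-01 2.647000e-01 2.720000e-02 1.950000e-02 1.438783e+02] ztop 0.0501
chock [324. 230.] 107 [ 5.16600e-01 -2.00000e-02  5.66000e-02  1.64000e-02  9.87108e+01] ztop 0.0449
chock [347. 256.] 141 [ 6.030000e-01 -4.600000e-03  5.840000e-02  1.890000e-02  1.006765e+02] ztop 0.0534
```

View pics/s31.png

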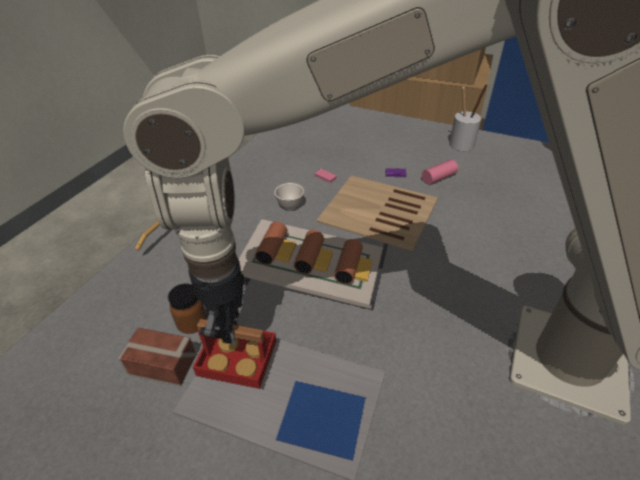

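Request:
jog_arm --pt "0.03 0 0.08 0 0 0" --pt "0.09 0 0.24 0 0.02 0" --pt "0.16 0 0.44 0 0.03 0" --pt "0.23 0 0.64 0 0.05 0" --pt "0.29 0 0.8 0 0.05 0" --pt "0.32 0 0.87 0 0.05 0" --pt "0.32 0 0.87 0 0.05 0"

```text
time: 55.82
tool_pos: [0.4652, 0.2883, 0.1162]
orientation: [-0.452, 0.454, 0.543, -0.543]
wrist_force: [0.2, 0.2, -5.1]
width: 0.0147
```

Request:
jog_arm --pt "0.03 0 0.08 0 0 0" --pt "0.09 0 0.24 0 0 0" --pt "0.16 0 0.44 0 0 0" --pt "0.23 0 0.64 0 0 0" --pt "0.27 0 0.76 0 0 0" --pt "0.29 0 0.8 0 0 0" --pt "0.29 0 0.8 0 0 0"

```text
time: 56.7
tool_pos: [0.3819, 0.3026, 0.1161]
orientation: [-0.452, 0.454, 0.543, -0.543]
wrist_force: [-0.4, 1.0, -4.1]
width: 0.0148
```

```bash
python3 - <<'E'
from p import *
from m import *
go([0.3757,0.3000,0.12],Rdown(100.4)); print(read_state()['wrist_force'])
s,R=cur();c=capture("wrist"); cv2.imwrite("pics/w32.png",c["pixels"][::2,::2,::-1])
c=capture("scene"); bar(c,None,0.1,(0.28,0.47,0.2,0.4))
im=cv2.resize(c["pixels"][90:230,330:510],(772,600),interpolation=cv2.INTER_CUBIC); cv2.imwrite("pics/c32.png",im[:,:,::-1])
c=capture("side"); cv2.imwrite("pics/s32.png",cv2.resize(c["pixels"][330:480,220:420],(800,600),interpolation=cv2.INTER_CUBIC)[:,:,::-1])
E
```

```text
t 56.7 pos [0.3819 0.3026 0.1161] yaw 100.4 w 0.0148 q [ 0.67  0.31 -0.25  1.   -0.    0.49]
  need shift [-0.015 -0.039  0.066] turn [ 0.004 -0.001 -0.003]
[-0.38307555  1.00533968 -4.14236205]
bar 35 [ 0.3863  0.2937  0.1151  0.0202 18.0199] z [0.1103 0.1126 0.1147]
```

View pics/s32.png

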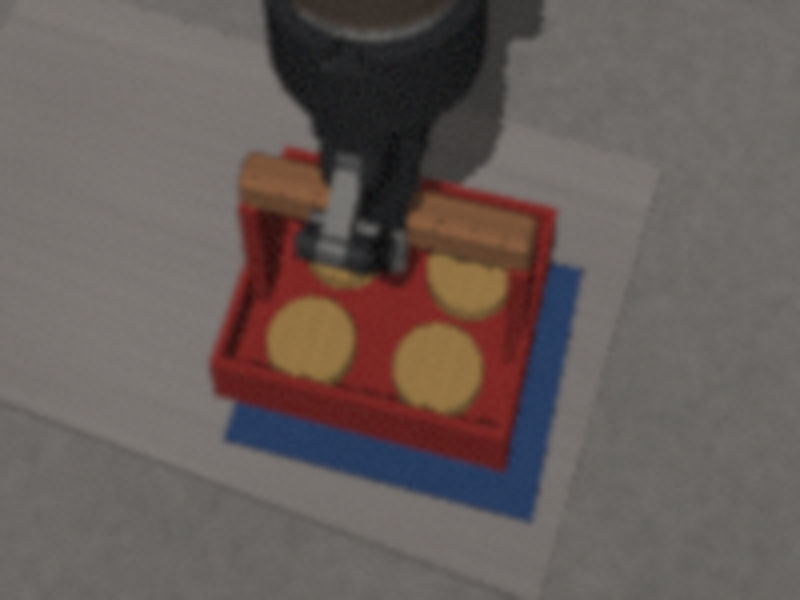

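View pics/w32.png

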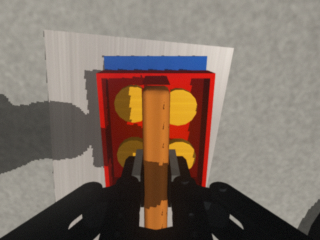

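Request:
jog_arm --pt "-0.01 0.04 0.03 0 0 0" --pt "-0.012 0.1 0.06 0 0 0" --pt "-0.012 0.16 0.06 0 0 0" --pt "-0.012 0.2 0.06 0 0 0" --pt "-0.012 0.22 0.06 0 0 0" --pt "-0.012 0.22 0.06 0 0 0"

```text
time: 57.6
tool_pos: [0.3761, 0.3001, 0.0938]
orientation: [-0.452, 0.454, 0.543, -0.543]
wrist_force: [-0.1, -0.2, -4.3]
width: 0.0146
```

```bash
python3 - <<'E'
from p import *
go([0.3762,0.3003,0.0898],Rdown(100.4)); print(read_state()['wrist_force'])
E
```

```text
t 57.6 pos [0.3761 0.3001 0.0938] yaw 100.3 w 0.0146 q [ 0.68  0.33 -0.3   0.94 -0.    0.49]
  need shift [ 0.002  0.04  -0.002] turn [ 0.003 -0.001 -0.003]
[-0.07386761 -0.19997525 -4.32074007]
```

Request:
jog_arm --pt "0 0.015 0 0 0 0" --pt "0 0.03 0 0 0 0" --pt "0 0.035 0 0 0 0" --pt "0 0.035 0 0 0 0"

```text
time: 58.1
tool_pos: [0.376, 0.3, 0.0904]
orientation: [-0.452, 0.454, 0.543, -0.543]
wrist_force: [-0.6, -0.7, -4.3]
width: 0.0148
```

Request:
jog_arm --pt "0 0.008 0 0 0 0" --pt "0 0.008 0 0 0 0"

```text
time: 58.35
tool_pos: [0.3762, 0.3001, 0.0898]
orientation: [-0.452, 0.454, 0.543, -0.543]
wrist_force: [-0.2, -1.7, -2.7]
width: 0.0148
```

Request:
jog_arm --pt "0 0.005 0 0 0 0" --pt "0 0.008 0 0 0 0"

```text
time: 58.6
tool_pos: [0.3762, 0.2998, 0.0896]
orientation: [-0.452, 0.454, 0.543, -0.543]
wrist_force: [-2.7, -4.0, 6.9]
width: 0.0146
```

Seated. Release and lift straight up.

Request:
jog_arm --pt "0 0 0 0 0 0" --pt "0 0 0 0 0 0" --pt "0 0 0 0 0 0" --pt "0 0 0 0 0 0" --fingers 46

```text
time: 59.1
tool_pos: [0.3761, 0.3002, 0.0887]
orientation: [-0.452, 0.454, 0.543, -0.543]
wrist_force: [0.2, 1.0, 0.2]
width: 0.0462
```

Request:
jog_arm --pt "0 -0.1 0 0 0 0" --pt "0 -0.4 0 0 0 0" --pt "0 -0.9 0 0 0 0" --pt "0 -1 0 0 0 0"

```text
time: 59.6
tool_pos: [0.3777, 0.3018, 0.193]
orientation: [-0.451, 0.454, 0.546, -0.54]
wrist_force: [0.1, -0.3, -0.1]
width: 0.0459
```

Request:
jog_arm --pt "0 -0.5 0 0 0 0" --pt "0 -0.6 0 0 0 0" --pt "0 -0.6 0 0 0 0"

```text
time: 59.98
tool_pos: [0.3759, 0.3005, 0.2492]
orientation: [-0.452, 0.454, 0.544, -0.542]
wrist_force: [0.8, 0.1, -0.1]
width: 0.0458
```

```bash
python3 - <<'E'
from p import *
from m import *
s,R=cur(); print(s['time'],s['tool_pos'])
c=capture("wrist"); cv2.imwrite("pics/w33.png",c["pixels"][:,:,::-1]); bar(c,s,0.085,(0.28,0.47,0.2,0.4)); measure(c,s)
c=capture("scene"); cv2.imwrite("pics/c33.png",c["pixels"][:,:,::-1]); tubes(c); chocks(c); bar(c,None,0.088,(0.28,0.47,0.2,0.4))
c=capture("side"); cv2.imwrite("pics/s33.png",c["pixels"][:,:,::-1]); bar(c,None,0.088,(0.28,0.47,0.2,0.4))
E
```

```text
59.975 [0.37585624 0.30053341 0.24917097]
bar 3865 [ 0.3743  0.2986  0.1148  0.016  10.2173] z [0.0998 0.1016 0.1029]
yellow [289. 160.] 635 [0.349  0.2755 0.033  0.015  9.9224] z [0.0206 0.0218 0.0231]
yellow [338. 164.] 1140 [ 0.3446  0.3186  0.0325  0.0283 10.7534] z [0.0206 0.0218 0.0231]
yellow [289. 222.] 561 [ 0.4018  0.2849  0.0336  0.0154 12.4774] z [0.0206 0.0218 0.023 ]
yellow [338. 224.] 1049 [ 0.3958  0.3282  0.0339  0.0279 10.7676] z [0.0206 0.0219 0.023 ]
tube [308. 199.] 12424 [ 0.3923  0.3015  0.1559  0.1098 10.2662] z [0.0109 0.0248 0.1023]
tube [292. 444.] 887 [6.409000e-01 3.228000e-01 5.840000e-02 4.000000e-03 1.018219e+02] z [0.0074 0.0207 0.0347]
blue [314. 118.] 663 [3.13100e-01 2.89200e-01 1.07500e-01 4.80000e-03 9.99922e+01] z [0.0065 0.0079 0.0092]
green [  3. 389.] 178 [6.0310e-01 4.6000e-02 5.0200e-02 6.5000e-03 9.3217e+00] z [0.0394 0.0414 0.0431]
green [ 10. 432.] 99 [6.481000e-01 5.470000e-02 2.570000e-02 7.700000e-03 1.746092e+02] z [0.044  0.0455 0.0465]
tube [409. 146.] 204 [ 0.3784  0.2979  0.1129  0.0167 11.1736] ztop 0.1053
tube [313. 212.] 374 [
[... 292 characters left out ...]
135  0.093   0.0362 10.1951] ztop 0.0647
tube [360. 263.] 507 [6.419000e-01 3.200000e-03 9.810000e-02 3.440000e-02 1.002507e+02] ztop 0.0908
chock [408. 139.] 48 [3.48700e-01 3.16100e-01 2.94000e-02 2.60000e-02 9.90199e+01] ztop 0.023
chock [302. 206.] 82 [ 4.262000e-01 -3.810000e-02  5.480000e-02  1.600000e-02  1.013984e+02] ztop 0.0374
chock [323. 231.] 118 [ 5.145000e-01 -2.120000e-02  5.610000e-02  1.810000e-02  1.001078e+02] ztop 0.0458
chock [348. 256.] 151 [ 6.033000e-01 -4.600000e-03  5.720000e-02  1.790000e-02  1.017783e+02] ztop 0.053
bar 188 [ 0.3768  0.2986  0.1152  0.0186 10.3294] z [0.1014 0.1034 0.1064]
bar 710 [ 0.3766  0.301   0.1159  0.0168 10.3931] z [0.0994 0.1019 0.1037]
```

View pics/w33.png

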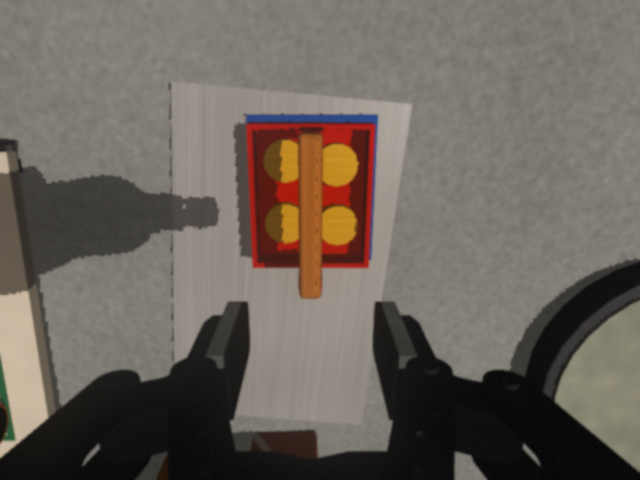

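View pics/s33.png

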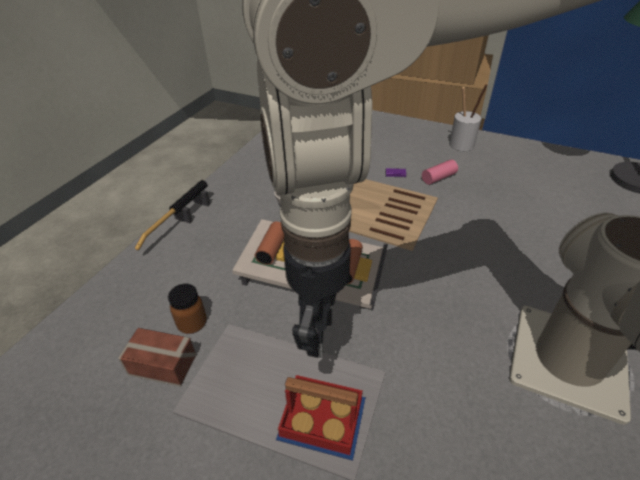

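View pics/c33.png

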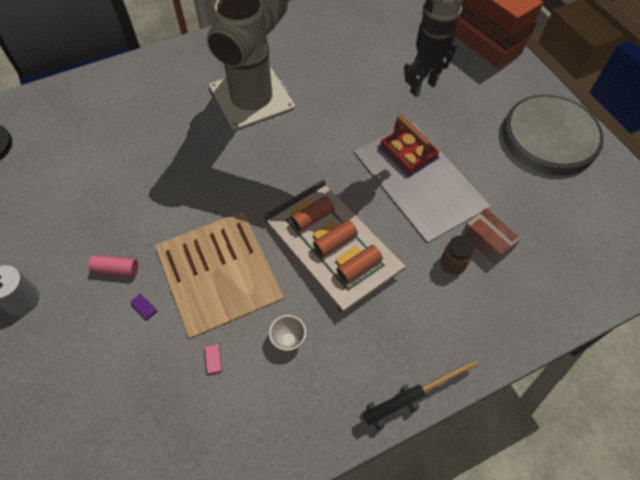

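```bash
python3 - <<'E'
from p import *
from m import *
c=capture("scene"); cv2.imwrite("pics/c34.png",cv2.resize(c["pixels"][175:310,255:415],(800,675)[:2] and (704,594),interpolation=cv2.INTER_CUBIC)[:,:,::-1]); tubes(c)
E
```

```text
tube [409. 145.] 201 [ 0.3788  0.298   0.1128  0.0171 11.8624] ztop 0.1055
tube [313. 212.] 379 [ 4.650000e-01 -2.850000e-02  9.840000e-02  3.420000e-02  1.004477e+02] ztop 0.0756
tube [495. 221.] 161 [ 0.6835  0.35    0.0817  0.0203 13.6658] ztop 0.0642
tube [336. 237.] 413 [ 5.554000e-01 -1.300000e-02  1.007000e-01  3.350000e-02  1.007132e+02] ztop 0.0838
tube [489. 235.] 439 [ 0.7072  0.3142  0.0951  0.034  10.9963] ztop 0.0645
tube [360. 263.] 492 [6.41500e-01 3.60000e-03 9.93000e-02 3.32000e-02 9.91492e+01] ztop 0.091
```

View pics/c34.png

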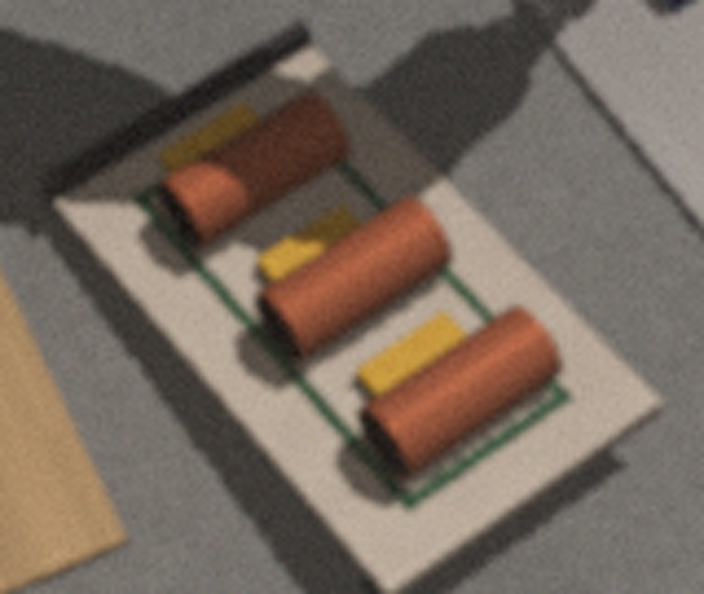

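The crop shows all three tubes square across the slope, each against a yellow chock and inside the outline. Handing in.

```bash
python3 - <<'E'
from rig import *
print(close_job())
E
```

```text
the job is handed in; nothing more can be done
None
```

I laid all three copper tubes across the board, each resting against a yellow chock. Then I carried the red tray level by its bar, set it on the blue mat and handed the job in at about 60 s; it returned no verdict.

What the last checks showed:

- **Tubes:** their centres are at about x = -0.086, 0.005 and 0.094 m on the board, near its centreline. Each is about 35 mm uphill of where its chock was released. They lie within about 1° of square and did not move between pictures. Contact with the chocks is judged from that spacing and the pictures, not from a force reading.
- **Tray:** it stands about 1 mm from the mat's centre by the scene and side cameras, turned about 10.3° against the mat's 10 to 11°. All four caps are inside.
- **Bystanders and look-alikes:** the arm did not touch the jar, brick or crucible. The pink and purple look-alikes were left alone.

The cameras disagreed by up to about 4 mm: the wrist camera read the tubes and chocks that much nearer the robot than the scene camera. That is well within the tolerances. I saw no chock knocked aside during the run.

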